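Tip two capped sample tubes into line in the V-trough

ROBOT

A 6-joint arm with a two-finger parallel gripper is mounted at the origin on the work surface. World frame = base frame: x ahead of the robot, y to its left, z up, the work surface at z = 0. Lengths are in mm, angles in rad, forces in N, time in s.
With the tool pointing down it reaches from about 250 to 725 mm from the base axis. Payload 4 kg.
Tool frame: the origin (TCP) lies on the mounting face of the last link; the fingertips stand 173 mm ahead of it and the grasp point (between the pads) lies 155 mm ahead of it; z points along the fingers, y is the line along which they close (so a half turn about z gives the same grasp; the last joint's range is limited). The gripper opens to 85 mm and grips with 20 to 120 N. Pads are 22 mm wide; open, the fingers measure 114 mm over their backs; the gripper's body (76 mm by 85 mm) begins 54 mm behind the grasp point. The pads swing forward as they close: fully open they stand 13 mm farther back than shut.
Start: joints at [-1.329, 0.241, 0.005, 1.335, 0, 1.571], TCP at [119.724, -485.455, 404.706] pointing down, gripper open.
Joint ranges: [-2.72, 2.72], [-1.05, 1.87], [-1.09, 1.28], [-1.99, 2.15], [-1.42, 1.44], [-3.14, 3.14]. Speed limits (rad/s): [2.79, 2.79, 3.14, 3.14, 3.14, 3.14].

INTERFACE

Orientations are given as a rotation vector (axis times angle).
In Python, from rig import arm gives the robot as it stands. The module is installed in compiled form; this text tells all that it offers.
- The arm moves only by the shell command python3 -m inch 'ROWS' [OPENING] [FORCE]. ROWS is JSON, a list of rows, each an object with "slide": the shift along the world's x, y, z in mm, a list of three; "rotation": the turn, a rotation vector about the world's x, y, z in degrees, a list of three. A call has 1 to 12 rows; each row is the pose to reach, as a shift and turn from the pose commanded when the call began; what a row does not reach only later rows make up. A row lasts 1/12 s, in which the tool goes at most 41.7 mm and 7.16 degrees, less where a joint would pass 70% of its speed; a pose out of reach is approached as far as the arm can. A call with a gripper value outside its range is refused whole. OPENING is the closure, from -1 (fully open) to 1 (shut), set as the call begins (- or left out, the last holds). The fingers move at their own pace and stop on an object; FORCE is the grip in N (left out, the last holds). Time passes only in rows, so rows that repeat a pose let the fingers close. It gives the time, the measured TCP pose, the force, the opening and the grip force at its end, in the units of the state.
- arm.get_obs(): the state, without advancing time (a new reading comes with each control period).
- arm.read_camera(name): name is "side" or "top"; returns a dict with "image" (384x512x3 uint8, red, green, blue), "fx", "fy", "cx", "cy" (pixels), "eye" and "attitude" of the camera in the world. Camera axes: x right, y up, looking along -z (the intrinsics and any distortion apply to the point x, -y, -z); pixel columns grow to the right and rows downward; lengths in mm; the calibration is good to about 2 mm. A picture is of the moment at which its call begins. There is no depth.
- arm.hand_in(): hands the job in; it is judged then, once.
Trained networks look in a picture, given as the dict that the camera call returned (one of the last four; its "shot" number tells which), for a name from the list of things; names that differ only in an ending like _2 or _b are one class to them, and where a whole thing is asked for, a point or a joint stands for the part that bears it (a point fixed in the world has none). Each returns a list of dicts, best first, with "p" (0 to 1); they miss things now and then, are a little off and sometimes report something else, mostly with a low value. They report only what shows in the picture. A call takes as long as a camera call.
- arm.boxes_of(picture, target): "rect" ([left, top, right, bottom] in pixels, round what is visible of it).
- arm.spot_point(picture, target): "uv" ([column, row] in pixels: a listed point, or the origin of a listed thing).
The state is a dict: "clock": time; "joints": joint angles; "qd": joint speeds; "joint_torque": joint torques, N m; "position": TCP position; "ee_rot": TCP orientation; "wrist_force": force on the tool from outside, world axes, zero at the start; "wrist_torque": the same for the moment, N m; "width": finger opening in mm; "grasp_force": force on a finger pad.
Only numpy, scipy, OpenCV 4.12 (cv2) and the standard library are available. Lean on these libraries where they do the work, as an engineer would, in place of code of your own. Each camera call takes 0.05 s, during which the arm holds its last target. There are 200 camera calls.

TASK

The orange-capped tube lies hard against the blue crate with no room for fingers: without lifting it there, roll it by its top out onto the yellow stripe, then pick it up and lay it in the aluminium scoop in front of the blue-capped tube. Carry the scoop by its red grip to the high end of the steel V-trough and tip it so that both tubes slide, not drop, into the fold and run down in line against the blue stop. Put the empty scoop back flat on the green mat, and leave the mug, spray bottle and marker pen where they are.

Things in the scene. Friction and masses are not known exactly. Their poses are not given: they have to be found in the camera images.
- tube_orange: loose sample tube, a plain cylinder 40 mm in diameter, 90 mm long, white with an orange cap, 90 g, lying along the crate's side, 1.5 mm off it. Origin at its centre (20 mm up), x along its axis to the cap; y, z turn as it rolls. Pushed at its top it rolls half as far as the finger moves and stops almost at once when left
- tube_blue: the same tube with a blue cap, lying at the start in the rear half of the scoop, its axis along the channel. Origin at its centre, x along its axis
- crate: blue plastic crate of bottles, 300 x 240 mm, walls 50 mm high (bottle tops to 76 mm), fixed. Origin under its centre, x along the 300 mm side; its side towards the tube lies at y = -120 mm in its frame
- stripe: flat yellow stripe on the bench, 150 x 12 mm, no height. Origin at its centre, x along it, parallel to the crate's side and 75 to 90 mm from it; its -y points away from the crate
- scoop: loose aluminium scoop, 250 g: a channel 210 mm long, 49 mm wide (44 mm inside), floor 2.5 mm thick, sides 12 mm high, rear wall 32 mm high (inner face at x = -102.5 mm), mouth open. Smooth: tubes slide in it from about 13 to 20 degrees of tilt. Origin at the middle of its underside, x along the channel to the mouth, z up
- mouth (a point): middle of the scoop's mouth edge, on its floor: x = 105 mm, z = 2.5 mm in the scoop's frame
- grip (a point): grip point of the scoop's red upright grip: x = -38 mm, z = 90 mm in the scoop's frame. The grip is a block 44 mm long (x), 14 mm thick (y), from z = 64 to 108 mm, on a hoop over the channel (two posts 57 mm apart over their outsides, cross-bar at 60 to 64 mm)
- mat: green mat, 260 x 120 x 3 mm, fixed, on which the scoop lies. Origin under its centre, x along its length
- vee: fixed steel V-trough, 250 mm long, 90-degree V open upward (rim 44 mm above the fold, 88 mm wide), fold sloping down 22 degrees, so slick that tubes slide down it by themselves to the blue stop plate (94 x 56 mm) at the low end. Origin on the fold at the stop's face, x along the fold downhill, y level, z square to the fold, up. A tube in the fold has its centre at z = 28 mm
- head (a point): the fold at the trough's high, open end, x = -250 mm in the vee's frame, about 119 mm above the bench
- mug: white mug, 76 mm across and 90 mm high, leave alone. Origin under its centre
- spray: pale yellow spray bottle, 68 mm across and 172 mm high, leave alone. Origin under its centre
- pen: grey marker pen with a blue end, 140 x 11 mm, lying on the bench, leave alone. Origin under its centre, x along it

How it is judged (in metres and radians):
On the way, in this order (a step that is already met when the one before it is completed fails the run):
1. the orange-capped tube lies on the bench on the yellow stripe (y of tube_orange in the frame of stripe between -0.018 and 0.018 m and x of tube_orange in the frame of stripe between -0.09 and 0.09 m and angle between the x axis of tube_orange and the x axis of stripe, either way round below 0.35 rad and height (world z) of tube_orange below 0.024 m and linear speed of tube_orange below 0.03 m/s), for 0.2 s.
2. both tubes lie in the scoop, released, the scoop still flat on the mat (y of tube_blue in the frame of scoop between -0.008 and 0.008 m and z of tube_blue in the frame of scoop between 0.015 and 0.027 m and x of tube_blue in the frame of scoop between -0.07 and 0.085 m and angle between the x axis of each of tube_blue, tube_orange and the x axis of scoop, either way round below 0.2 rad and y of tube_orange in the frame of scoop between -0.008 and 0.008 m and z of tube_orange in the frame of scoop between 0.015 and 0.027 m and x of tube_orange in the frame of scoop between -0.07 and 0.085 m and x of tube_orange in the frame of scoop above 0.02 m and contact force between tube_orange and the fingers below 0.2 N and horizontal distance between scoop and mat below 0.04 m and height (world z) of scoop below 0.008 m and angle between scoop's own z axis and vertical below 0.06 rad), for 0.2 s.
3. the loaded scoop is tipped, mouth down, at the trough's high end (angle between scoop's own z axis and vertical above 0.2 rad and horizontal distance between mouth and head below 0.12 m and height (world z) of mouth between 0.09 and 0.25 m), for 0.1 s.
4. both tubes lie in the fold (y of tube_blue in the frame of vee between -0.007 and 0.007 m and z of tube_blue in the frame of vee between 0.022 and 0.035 m and angle between the x axis of each of tube_blue, tube_orange and the x axis of vee, either way round below 0.12 rad and y of tube_orange in the frame of vee between -0.007 and 0.007 m and z of tube_orange in the frame of vee between 0.022 and 0.035 m), for 0.2 s.
At the end, for the whole second after the job is handed in: both tubes at rest in the V's fold (axis within 7 mm and 0.12 rad of the fold's), end to end: the lower one within 7 mm of the stop and the row closed to within 11 mm; the scoop at rest, flat (within 0.06 rad) on the mat, its middle within 40 mm of the mat's (all of step 4 and ((x of tube_blue in the frame of vee above -0.052 m and x of tube_orange in the frame of vee above -0.146 m) or (x of tube_orange in the frame of vee above -0.052 m and x of tube_blue in the frame of vee above -0.146 m)) and linear speed of each of tube_blue, tube_orange, scoop below 0.02 m/s and horizontal distance between scoop and mat below 0.04 m and height (world z) of scoop below 0.008 m and angle between scoop's own z axis and vertical below 0.06 rad); the robot touches nothing.
It fails at once if the orange-capped tube is lifted more than 10 mm within 40 mm (centre) of the crate's side (height (world z) of tube_orange above 0.03 m and y of tube_orange in the frame of crate between -0.16 and 0 m and x of tube_orange in the frame of crate between -0.15 and 0.15 m).
It fails at once if a tube is dropped or flung (faster than 1.5 m/s) (linear speed of any of tube_blue, tube_orange above 1.5 m/s).
It fails at once if the mug, spray bottle or marker pen is moved more than 20 mm (distance of any of mug, spray, pen from where it was at the start of the episode above 0.02 m).
It also fails if it takes over 58 s, if anything falls off the work surface, if the arm or the gripper's body presses on something with over 40 N, if the wrist force passes 120 N, or if a joint passes its speed limit or range.

## Working session

There is one attempt and no reset: what is moved stays moved. The work goes in short steps, Python scripts to look and compute and a shell command to move; the robot and the scene stay as the last step left them, time stands still between calls to the robot, and variables do not carry over. Pictures are saved under pics/ and viewed, at most 10 in all, crops included, and the job is handed in when it is done.

```bash
mkdir -p pics
cat > h.py <<'E'
import numpy as np, cv2
from scipy.spatial.transform import Rotation as R
from rig import arm
def Rm(p):
    a=np.array(p["attitude"],float)
    return a if a.shape==(3,3) else R.from_rotvec(a).as_matrix()
def ray(p,uv):
    d=np.array([(uv[0]-p["cx"])/p["fx"],-(uv[1]-p["cy"])/p["fy"],-1.])
    return np.array(p["eye"],float),Rm(p)@d
def onz(p,uv,z):
    e,d=ray(p,uv); return e+d*(z-e[2])/d[2]
def proj(p,X):
    c=Rm(p).T@(np.array(X,float)-np.array(p["eye"]));
    return np.array([p["cx"]+p["fx"]*c[0]/-c[2],p["cy"]+p["fy"]*c[1]/c[2]])
def tri(ps,uvs):
    A=np.zeros((3,3));b=np.zeros(3)
    for p,u in zip(ps,uvs):
        e,d=ray(p,u);d=d/np.linalg.norm(d);M=np.eye(3)-np.outer(d,d);A+=M;b+=M@e
    return np.linalg.solve(A,b)
def save(p,n): cv2.imwrite(f"pics/{n}.png",p["image"][:,:,::-1])
E
python3 - <<'E'
from h import *
o=arm.get_obs(); print({k:np.round(v,3).tolist() for k,v in o.items()})
s=arm.read_camera("side");t=arm.read_camera("top")
for p in(s,t): print({k:(np.round(v,3).tolist() if not isinstance(v,str) else v) for k,v in p.items() if k!="image"})
save(s,"s0");save(t,"t0")
for n in "tube_orange tube_blue crate stripe scoop mouth grip mat vee head mug spray pen".split():
    for l,p in(("s",s),("t",t)):
        r=arm.spot_point(p,n)[:2]; print(n,l,[(np.round(x["uv"],1).tolist(),round(x["p"],2)) for x in r])
E
```

```text
{'clock': 0.0, 'joints': [-1.329, 0.241, 0.004, 1.335, -0.0, 1.571], 'qd': [0.0, -0.001, -0.0, -0.001, -0.002, -0.001], 'joint_torque': [-0.002, -37.232, 25.24, 0.017, -0.0, 0.0], 'position': [119.671, -485.204, 403.796], 'ee_rot': [-3.117, -0.379, 0.0], 'wrist_force': [-0.425, -0.053, 0.269], 'wrist_torque': [0.034, 0.018, -0.009], 'grasp_force': 0.0, 'width': 85.334}
{'fx': 347.091, 'fy': 347.091, 'cx': 247.394, 'cy': 191.991, 'eye': [252.764, 750.95, 600.249], 'attitude': [0.325, -1.306, -2.417], 'shot': 1}
{'fx': 492.365, 'fy': 492.365, 'cx': 257.987, 'cy': 190.273, 'eye': [485.159, 98.792, 1560.927], 'attitude': [0.06, -0.052, -1.54], 'shot': 2}
tube_orange s [([229.0, 296.4], 0.85)]
tube_orange t [([186.6, 216.5], 0.59)]
tube_blue s [([288.4, 224.5], 0.54)]
tube_blue t [([273.8, 227.4], 0.8), ([288.6, 229.9], 0.51)]
crate s [([190.4, 353.3], 0.55)]
crate t [([287.1, 229.2], 0.21)]
stripe s [([235.9, 276.9], 0.74)]
stripe t [([215.3, 209.1], 0.67)]
scoop s [([296.3, 217.5], 0.83)]
scoop t [([277.8, 226.7], 0.42)]
mouth s [([306.9, 202.3], 0.78), ([227.2, 230.4], 0.46)]
mouth t [([326.2, 233.1], 0.91), ([288.2, 231.0], 0.68)]
grip s [([289.6, 199.4], 0.87)]
grip t [([275.4, 227.1], 0.95)]
mat s [([297.6, 224.4], 0.85)]
mat t [([288.2, 231.5], 0.59)]
vee s [([291.5, 155.4], 0.78)]
vee t [([396.7, 191.9], 0.94)]
head s [([266.7, 163.9], 0.75), ([286.3, 224.1], 0.37)]
head t [([326.1, 187.5], 0.65)]
mug s [([330.2, 178.5], 0.94)]
mug t [([384.4, 246.0], 0.86)]
spray s [([160.0, 240.3], 0.66)]
spray t [([223.5, 133.0], 0.79)]
pen s [([225.6, 231.9], 0.62)]
pen t [([251.7, 176.9], 0.54)]
```

Run:
```python
import cv2
t=cv2.imread("pics/t0.png");cv2.imwrite("pics/t0c.png",cv2.resize(t[90:330,110:450],None,fx=2.35,fy=2.35,interpolation=cv2.INTER_CUBIC))
t=cv2.imread("pics/s0.png");cv2.imwrite("pics/s0c.png",cv2.resize(t[120:384,90:440],None,fx=2.2,fy=2.2,interpolation=cv2.INTER_CUBIC))
```

```text
(no output)
```

View pics/t0c.png

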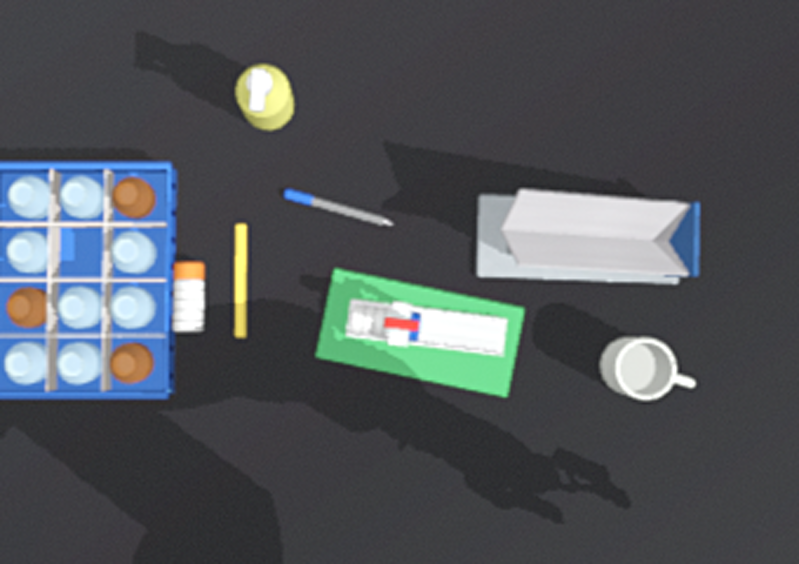

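View pics/s0c.png

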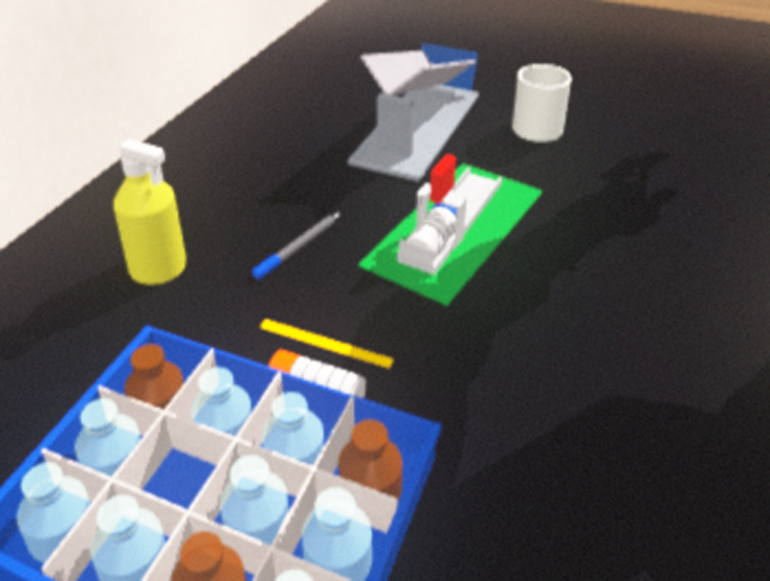

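The top view (crop scale 2.35, offset 110,90) shows the orange tube at crop (189,297) against the crate edge (x≈172), with the stripe at (241,280). The scoop lies on the mat with its grip at (402,324) and mouth to the right (508,333). The trough head is at (508,230), the stop at (690,240) and the pen at (340,207). The side view agrees. Next I measure.

```bash
cat > meas.py <<'E'
from h import *
def seg(p,lo,hi,roi=None):
    hsv=cv2.cvtColor(p["image"],cv2.COLOR_RGB2HSV); m=cv2.inRange(hsv,lo,hi)
    if roi: k=np.zeros_like(m);k[roi[1]:roi[3],roi[0]:roi[2]]=255;m&=k
    n,l,st,c=cv2.connectedComponentsWithStats(m);i=1+np.argmax(st[1:,4])
    return (l==i).astype(np.uint8),st[i],c[i]
def axis(p,m,z):
    ys,xs=np.nonzero(m);W=np.array([onz(p,(x,y),z)[:2] for x,y in zip(xs,ys)])
    (c,sz,a)=cv2.minAreaRect(W.astype(np.float32)); b=cv2.boxPoints((c,sz,a))
    return np.round(c,1),np.round(sz,1),np.round(b,1).tolist(),np.round(W.mean(0),1)
E
python3 - <<'E'
from meas import *
s=arm.read_camera("side");t=arm.read_camera("top")
S=lambda *a:axis(a[0],seg(a[0],a[1],a[2],a[4] if len(a)>4 else None)[0],a[3])
for p in(t,s):
    print("stripe",S(p,(22,120,90),(33,255,255),0,(200,180,225,240) if p is t else (200,255,280,300)))
    print("mat",S(p,(50,100,50),(80,255,255),3))
    print("grip",S(p,(0,150,80),(6,255,255),108 if p is t else 90, None))
    print("ocap",S(p,(7,150,120),(18,255,255),32,(180,195,205,215) if p is t else (205,270,235,295)))
print("crate t", S(t,(100,120,60),(118,255,255),50,(110,150,190,270)))
print("stop t", S(t,(100,120,60),(118,255,255),50,(390,160,420,220)))
# white tube orange body, whitish
print("owhite",S(t,(0,0,130),(180,60,255),36,(182,199,202,235)))
U=lambda n:tri((s,t),[arm.spot_point(p,n)[0]["uv"] for p in(s,t)])
for n in "tube_orange tube_blue stripe scoop mouth grip mat vee head mug spray pen".split(): print(n,np.round(U(n),1))
E
```

```text
stripe (array([533. , 254.2]), array([152.3,  15.8]), [[456.6000061035156, 259.3999938964844], [457.20001220703125, 243.60000610351562], [609.2999877929688, 249.10000610351562], [608.7000122070312, 264.8999938964844]], array([529.1, 252.6]))
mat (array([470.5,   9.1]), array([264.2, 124.4]), [[386.20001220703125, -110.0999984741211], [508.70001220703125, -131.8000030517578], [554.9000244140625, 128.39999389648438], [432.29998779296875, 150.10000610351562]], array([466.2,  13.5]))
grip (array([481.9,  39.9]), array([36. ,  8.4]), [[476.20001220703125, 22.299999237060547], [484.6000061035156, 21.600000381469727], [487.5, 57.5], [479.1000061035156, 58.20000076293945]], array([481.6,  40. ]))
ocap (array([544.9, 318. ]), array([38.7, 20.8]), [[533.4000244140625, 299.29998779296875], [554.2000122070312, 298.1000061035156], [556.5, 336.70001220703125], [535.7000122070312, 338.0]], array([545.1, 318. ]))
stripe (array([532.3, 249.5]), array([152.8,  16.7]), [[455.70001220703125, 255.89999389648438], [456.20001220703125, 239.1999969482422], [608.9000244140625, 243.10000610351562], [608.40002
[... 971 characters left out ...]
88, -312.8999938964844], [555.0999755859375, -349.70001220703125], [650.7999877929688, -348.8999938964844], [650.4000244140625, -312.1000061035156]], array([ 603.1, -336.8]))
owhite (array([497.2, 317.4]), array([64.9, 40.3]), [[464.1000061035156, 336.5], [465.29998779296875, 296.20001220703125], [530.2000122070312, 298.20001220703125], [529.0, 338.5]], array([496.9, 316.6]))
tube_orange [503.7 320.7  18.2]
tube_blue [479.2  53.9  26.8]
stripe [533.8 257.1  -2.7]
scoop [473.7  -1.6   3.4]
mouth [ 468.2 -107.4    3.4]
grip [480.4  40.   85.5]
mat [469.    7.   -7.9]
vee [ 607.9 -321.2   21.3]
head [605.5 -82.5 127.1]
mug [ 429.1 -294.   -14.7]
spray [786.7 219.1 -18.5]
pen [634.3 126.8   5.6]
```

```bash
Z='{"slide":[390,806,-110],"rotation":[0,0,-12]}'; python3 -m inch '[{"slide":[390,806,-110],"rotation":[0,0,-12]},{"slide":[390,806,-110],"rotation":[0,0,-12]},{"slide":[390,806,-110],"rotation":[0,0,-12]},{"slide":[390,806,-110],"rotation":[0,0,-12]},{"slide":[390,806,-110],"rotation":[0,0,-12]},{"slide":[390,806,-110],"rotation":[0,0,-12]},{"slide":[390,806,-110],"rotation":[0,0,-12]},{"slide":[390,806,-110],"rotation":[0,0,-12]},{"slide":[390,806,-110],"rotation":[0,0,-12]},{"slide":[390,806,-110],"rotation":[0,0,-12]},{"slide":[390,806,-110],"rotation":[0,0,-12]},{"slide":[390,806,-110],"rotation":[0,0,-12]}]' 1
```

```text
clock: 3.7
position: [336.1, -36.7, 344.0]
ee_rot: [3.141, 0.051, 0.003]
wrist_force: [1.7, -0.6, 0.3]
width: 0.1
grasp_force: 0.0
```

```bash
python3 -m inch '[{"slide":[174,360,-50],"rotation":[0,0,0]},{"slide":[174,360,-50],"rotation":[0,0,0]},{"slide":[174,360,-50],"rotation":[0,0,0]},{"slide":[174,360,-50],"rotation":[0,0,0]},{"slide":[174,360,-50],"rotation":[0,0,0]},{"slide":[174,360,-50],"rotation":[0,0,0]},{"slide":[174,360,-50],"rotation":[0,0,0]},{"slide":[174,360,-50],"rotation":[0,0,0]},{"slide":[174,360,-50],"rotation":[0,0,0]},{"slide":[174,360,-100],"rotation":[0,0,0]},{"slide":[174,360,-115],"rotation":[0,0,0]},{"slide":[174,360,-115],"rotation":[0,0,0]}]'
```

```text
clock: 4.7
position: [497.4, 43.1, 283.8]
ee_rot: [-3.113, -0.126, -0.006]
wrist_force: [-15.2, -9.9, 92.8]
width: -0.1
grasp_force: 46.3
```

Run:
```python
from meas import *
s=arm.read_camera("side")
im=cv2.resize(s["image"][200:360,130:330],None,fx=4,fy=3.75,interpolation=cv2.INTER_CUBIC) if 0 else cv2.resize(s["image"][190:340,140:340],None,fx=4,fy=4,interpolation=cv2.INTER_CUBIC)
cv2.imwrite("pics/s1.png",im[:,:,::-1])
```

```text
(no output)
```

View pics/s1.png

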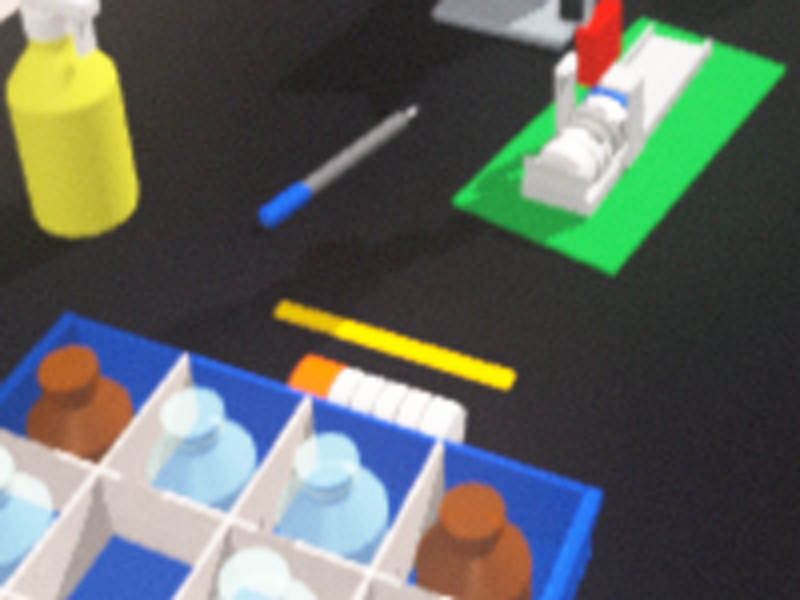

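The tool is pressing on the scoop's grip (93 N at the wrist) and the arm did not follow its path. The picture shows the scoop still upright on the mat and the orange tube unmoved. I check the joints first.

```bash
python3 - <<'E'
from h import *
o=arm.get_obs(); print({k:np.round(v,3).tolist() for k,v in o.items()})
E
python3 -m inch '[{"slide":[0,0,40],"rotation":[0,0,0]},{"slide":[0,0,80],"rotation":[0,0,0]}]'
```

```text
{'clock': 4.75, 'joints': [0.079, 0.325, -0.207, 1.027, 0.024, 3.141], 'qd': [-0.006, -0.025, -0.008, -0.024, -0.005, 0.001], 'joint_torque': [3.084, -22.338, 10.949, -0.627, 1.689, 0.03], 'position': [499.636, 42.872, 285.111], 'ee_rot': [-3.114, -0.125, -0.017], 'wrist_force': [-1.719, -5.967, 29.825], 'wrist_torque': [-1.093, 0.773, 0.048], 'grasp_force': 13.876, 'width': 0.103}
clock: 4.92
position: [494.8, 43.3, 358.3]
ee_rot: [-3.111, -0.126, 0.012]
wrist_force: [0.8, 0.0, 0.5]
width: 0.2
grasp_force: 0.0
```

Joint 6 had reached its limit (j6 = π + j1 − yaw). A half turn of the tool solves that.

```bash
python3 -m inch '[{"slide":[15,280,-50],"rotation":[0,0,85]},{"slide":[15,280,-50],"rotation":[0,0,85]},{"slide":[15,280,-50],"rotation":[0,0,85]},{"slide":[15,280,-50],"rotation":[0,0,85]},{"slide":[15,280,-50],"rotation":[0,0,85]},{"slide":[15,280,-50],"rotation":[0,0,85]},{"slide":[15,280,-50],"rotation":[0,0,85]},{"slide":[15,280,-50],"rotation":[0,0,85]},{"slide":[15,280,-50],"rotation":[0,0,85]},{"slide":[15,280,-50],"rotation":[0,0,85]},{"slide":[15,280,-50],"rotation":[0,0,85]},{"slide":[15,280,-50],"rotation":[0,0,85]}]'
```

```text
clock: 5.92
position: [510.6, 323.6, 308.1]
ee_rot: [-2.207, -2.208, 0.035]
wrist_force: [0.8, -0.0, -0.2]
width: 0.2
grasp_force: 0.0
```

```bash
python3 -m inch '[{"slide":[0,0,0],"rotation":[0,0,92]},{"slide":[0,0,0],"rotation":[0,0,92]},{"slide":[0,0,0],"rotation":[0,0,92]},{"slide":[0,0,0],"rotation":[0,0,92]},{"slide":[0,0,0],"rotation":[0,0,92]},{"slide":[0,0,0],"rotation":[0,0,92]},{"slide":[0,0,0],"rotation":[0,0,92]},{"slide":[0,0,0],"rotation":[0,0,92]},{"slide":[0,0,0],"rotation":[0,0,92]},{"slide":[0,0,0],"rotation":[0,0,92]},{"slide":[0,0,-20],"rotation":[0,0,92]},{"slide":[0,0,-60],"rotation":[0,0,92]}]'
```

```text
clock: 6.92
position: [512.9, 324.8, 253.5]
ee_rot: [0.111, 3.13, -0.034]
wrist_force: [2.0, 0.5, 0.2]
width: 0.1
grasp_force: 0.0
```

```bash
cat >> h.py <<'E'
def down(phi):  # tool pointing down, tool x at phi deg
    a=np.radians(phi/2); return R.from_rotvec(np.pi*np.array([np.cos(a),np.sin(a),0]))
def dr(phi):
    o=arm.get_obs(); return np.degrees((down(phi)*R.from_rotvec(o["ee_rot"]).inv()).as_rotvec()).round(1)
E
python3 -c "
from h import *
print(dr(182),arm.get_obs()['position'])"
```

```text
[1.2 0.5 6.1] [512.94646976 324.79424787 253.46728263]
```

```bash
python3 -m inch '[{"slide":[-2,-2,-10],"rotation":[1.2,0.5,6]},{"slide":[-2,-2,-36],"rotation":[1.2,0.5,6]},{"slide":[-2,-2,-39],"rotation":[1.2,0.5,6]},{"slide":[-2,-2,-41],"rotation":[1.2,0.5,6]},{"slide":[-2,-2,-41],"rotation":[1.2,0.5,6]}]'
```

```text
clock: 7.33
position: [509.7, 322.8, 213.1]
ee_rot: [0.045, -3.138, 0.003]
wrist_force: [-4.9, -0.4, 23.6]
width: -0.0
grasp_force: 11.6
```

```bash
python3 -m inch '[{"slide":[0,-4,0],"rotation":[0,0,0]},{"slide":[0.5,-12,0],"rotation":[0,0,0]},{"slide":[1,-20,0],"rotation":[0,0,0]},{"slide":[1,-26,0],"rotation":[0,0,0]},{"slide":[1,-30,0],"rotation":[0,0,0]},{"slide":[1,-30,0],"rotation":[0,0,0]}]'
```

```text
clock: 7.83
position: [510.8, 290.9, 211.7]
ee_rot: [0.042, -3.137, 0.01]
wrist_force: [-2.3, -3.6, 19.2]
width: -0.2
grasp_force: 9.3
```

```bash
cat > tube.py <<'E'
from meas import *
def otube(p,roi,zc):
    hsv=cv2.cvtColor(p["image"],cv2.COLOR_RGB2HSV)
    m=cv2.inRange(hsv,(7,150,100),(18,255,255))
    k=np.zeros_like(m);k[roi[1]:roi[3],roi[0]:roi[2]]=255;m&=k
    return axis(p,m,zc)
E
python3 - <<'E'
from tube import *
t=arm.read_camera("top")
print(otube(t,(180,185,260,225),32))
cv2.imwrite("pics/t1.png",cv2.resize(t["image"][170:260,150:280],None,fx=5,fy=5)[:,:,::-1])
E
```

```text
(array([550.8, 290.7]), array([ 9.3, 12.5]), [[545.9000244140625, 296.79998779296875], [546.2999877929688, 284.29998779296875], [555.5999755859375, 284.6000061035156], [555.2000122070312, 297.1000061035156]], array([551.9, 289. ]))
```

View pics/t1.png

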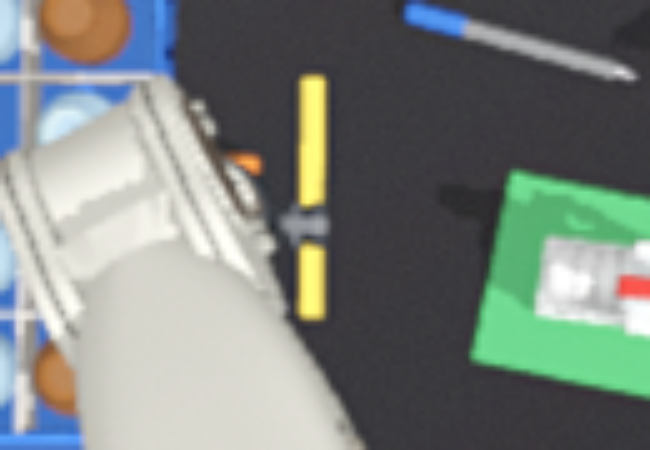

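The tip rolls the tube: its −y edge is now at y≈284, so the centre is near 303. Continue with strokes.

```bash
python3 -m inch '[{"slide":[0,0,10],"rotation":[0,0,0]},{"slide":[0,21,10],"rotation":[0,0,0]},{"slide":[0,21,3],"rotation":[0,0,0]},{"slide":[0,21,0.5],"rotation":[0,0,0]},{"slide":[0,21,0.5],"rotation":[0,0,0]},{"slide":[0.5,15,0.5],"rotation":[0,0,0]},{"slide":[0.5,7,0.5],"rotation":[0,0,0]},{"slide":[1,-3,0.5],"rotation":[0,0,0]},{"slide":[1,-13,0.5],"rotation":[0,0,0]},{"slide":[1,-19,0.5],"rotation":[0,0,0]},{"slide":[1,-19,0.5],"rotation":[0,0,0]}]'
```

```text
clock: 8.8
position: [511.9, 271.7, 212.4]
ee_rot: [0.042, -3.138, 0.01]
wrist_force: [-2.0, -3.4, 20.9]
width: 0.0
grasp_force: 10.6
```

```bash
python3 -m inch '[{"slide":[0,0,10],"rotation":[0,0,0]},{"slide":[0,21,10],"rotation":[0,0,0]},{"slide":[0,21,3],"rotation":[0,0,0]},{"slide":[0,21,0],"rotation":[0,0,0]},{"slide":[0,21,0],"rotation":[0,0,0]},{"slide":[0.5,15,0],"rotation":[0,0,0]},{"slide":[0.5,7,0],"rotation":[0,0,0]},{"slide":[1,-3,0],"rotation":[0,0,0]},{"slide":[1,-13,0],"rotation":[0,0,0]},{"slide":[1,-19,0],"rotation":[0,0,0]},{"slide":[1,-19,0],"rotation":[0,0,0]}]'
python3 - <<'E'
from tube import *
t=arm.read_camera("top")
print(otube(t,(180,185,260,225),32))
E
```

```text
clock: 9.72
position: [512.6, 252.8, 212.8]
ee_rot: [0.043, -3.137, 0.008]
wrist_force: [-5.2, -1.9, 25.0]
width: 0.3
grasp_force: 12.8
(array([550.8, 246. ]), array([ 9.1, 12.8]), [[544.7000122070312, 251.0], [548.2000122070312, 238.60000610351562], [556.9000244140625, 241.10000610351562], [553.4000244140625, 253.39999389648438]], array([552. , 244.9]))
```

```bash
python3 -m inch '[{"slide":[0,0,10],"rotation":[0,0,0]},{"slide":[0,15,10],"rotation":[0,0,0]},{"slide":[0,15,3],"rotation":[0,0,0]},{"slide":[0,15,0],"rotation":[0,0,0]},{"slide":[0,15,0],"rotation":[0,0,0]},{"slide":[0.5,9,0],"rotation":[0,0,0]},{"slide":[0.5,3,0],"rotation":[0,0,0]},{"slide":[0.5,0,0],"rotation":[0,0,0]},{"slide":[0.5,0,0],"rotation":[0,0,0]},{"slide":[0.5,0,20],"rotation":[0,0,0]},{"slide":[0.5,0,50],"rotation":[0,0,0]}]' -1
python3 - <<'E'
from tube import *
t=arm.read_camera("top");s=arm.read_camera("side")
print(otube(t,(180,185,260,225),32))
cv2.imwrite("pics/s2.png",cv2.resize(s["image"][190:340,140:340],None,fx=4,fy=4,interpolation=cv2.INTER_CUBIC)[:,:,::-1])
E
```

```text
clock: 10.68
position: [511.0, 252.4, 256.5]
ee_rot: [0.043, -3.126, 0.017]
wrist_force: [0.1, 1.3, 0.2]
width: 85.5
grasp_force: 0.0
(array([551.9, 251.8]), array([18.1,  4.2]), [[546.2000122070312, 244.5], [550.0, 242.6999969482422], [557.5999755859375, 259.20001220703125], [553.7999877929688, 260.8999938964844]], array([551.4, 250.2]))
```

View pics/s2.png

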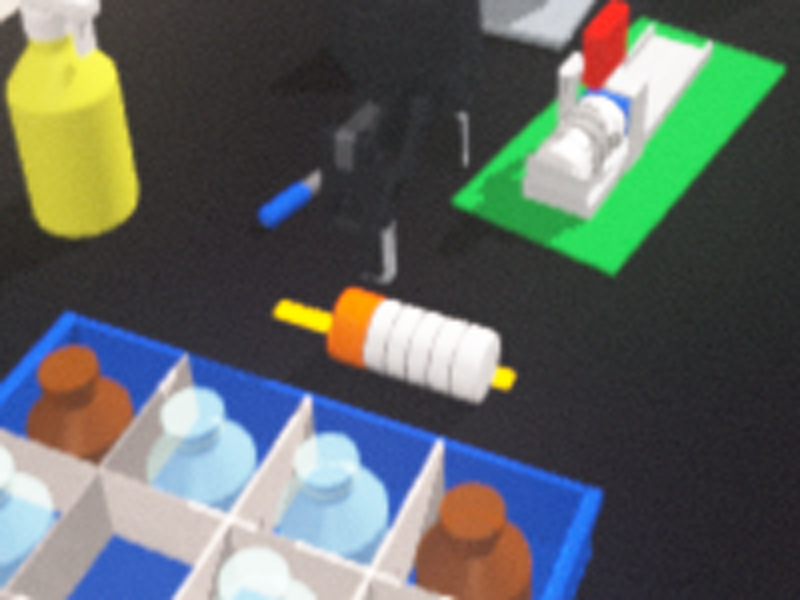

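The tube now lies on the stripe, with its centre at crop (413,346), parallel to the stripe and between the open fingers. I check its position numerically.

Run:
```python
from tube import *
s=arm.read_camera("side")
hsv=cv2.cvtColor(s["image"],cv2.COLOR_RGB2HSV)
k=np.zeros(hsv.shape[:2],np.uint8);k[258:293,220:268]=255
m=(cv2.inRange(hsv,(0,0,110),(180,60,255))|cv2.inRange(hsv,(5,150,90),(18,255,255)))&k
n,l,st,c=cv2.connectedComponentsWithStats(m);i=1+np.argmax(st[1:,4]);ys,xs=np.nonzero(l==i)
(cc,sz,a)=cv2.minAreaRect(np.c_[xs,ys].astype(np.float32));print(cc,sz,a,st[i])
print(onz(s,cc,20).round(1), [onz(s,b,20).round(0)[:2].tolist() for b in cv2.boxPoints((cc,sz,a))])
for xy in((511,253),(511,245),(511,260)):
  print(xy,[proj(s,(xy[0]+d,xy[1],20)).round(1).tolist() for d in(-45,0,45)])
for n in["tube_orange","stripe"]:
  r=arm.spot_point(s,n)[0]; print(n,r["p"],onz(s,r["uv"],20 if n[0]=="t" else 0).round(1))
print(dr(182))
```

```text
(242.71420288085938, 275.5320129394531) (43.30721664428711, 19.16714859008789) 17.2414608001709 [221 261  44  30 763]
[511.5 262.1  20. ] [[556.0, 291.0], [572.0, 235.0], [467.0, 233.0], [457.0, 287.0]]
(511, 253) [[263.0, 278.9], [244.7, 272.9], [227.2, 267.0]]
(511, 245) [[264.4, 276.5], [246.2, 270.5], [228.8, 264.7]]
(511, 260) [[261.7, 281.1], [243.3, 275.0], [225.7, 269.0]]
tube_orange 0.97 [512.2 269.9  20. ]
stripe 0.33 [528.  453.9   0. ]
[ 0.4 -0.4  0.4]
```

```bash
python3 -m inch '[{"slide":[0,0,-35],"rotation":[0.4,-0.4,0]},{"slide":[0,0,-68],"rotation":[0.4,-0.4,0]},{"slide":[0,0,-72],"rotation":[0.4,-0.4,0]},{"slide":[0,0,-72],"rotation":[0.4,-0.4,0]}]'; python3 -m inch '[{"slide":[0,0,0],"rotation":[0,0,0]},{"slide":[0,0,0],"rotation":[0,0,0]},{"slide":[0,0,0],"rotation":[0,0,0]},{"slide":[0,0,0],"rotation":[0,0,0]},{"slide":[0,0,0],"rotation":[0,0,0]},{"slide":[0,0,0],"rotation":[0,0,0]},{"slide":[0,0,0],"rotation":[0,0,0]},{"slide":[0,0,0],"rotation":[0,0,0]},{"slide":[0,0,0],"rotation":[0,0,0]},{"slide":[0,0,0],"rotation":[0,0,0]}]' 0.5 30
```

```text
clock: 11.27
position: [510.3, 252.6, 183.7]
ee_rot: [0.044, -3.132, 0.007]
wrist_force: [-0.4, 0.3, 0.7]
width: 85.1
grasp_force: 0.0
clock: 12.1
position: [513.1, 254.0, 188.9]
ee_rot: [-0.044, 3.139, 0.002]
wrist_force: [-1.1, 0.2, 5.7]
width: 38.7
grasp_force: 29.9
```

```bash
python3 -m inch '[{"slide":[0,0,10],"rotation":[0,0,0]},{"slide":[0,0,35],"rotation":[0,0,0]},{"slide":[0,0,70],"rotation":[0,0,0]},{"slide":[0,0,100],"rotation":[0,0,0]}]'
python3 - <<'E'
from tube import *
t=arm.read_camera("top");s=arm.read_camera("side")
save(t,"t3")
cv2.imwrite("pics/t3c.png",cv2.resize(t["image"][150:270,235:420],None,fx=4.3,fy=4.3,interpolation=cv2.INTER_CUBIC)[:,:,::-1])
print("mat",axis(t,seg(t,(45,80,50),(85,255,255))[0],3))
print("grip",axis(t,seg(t,(0,140,70),(7,255,255),(255,210,300,245))[0],111))
cap=seg(t,(100,110,60),(125,255,255),(265,210,310,250));print("bcap",axis(t,cap[0],45),cap[1])
for n in["mouth","grip","tube_blue","head","vee"]:
    a=arm.spot_point(t,n)[0];b=arm.spot_point(s,n)[0];print(n,a["p"],b["p"],np.round(a["uv"],1),np.round(b["uv"],1),tri((t,s),(a["uv"],b["uv"])).round(1))
o=arm.get_obs();print(o["width"],o["position"],o["joints"],dr(182))
E
```

```text
clock: 12.43
position: [511.9, 253.4, 288.5]
ee_rot: [0.044, -3.139, 0.002]
wrist_force: [1.4, -0.7, -0.7]
width: 38.7
grasp_force: 30.6
mat (array([470.4,   9.3]), array([266. , 125.6]), [[385.29998779296875, -110.69999694824219], [509.0, -132.60000610351562], [555.4000244140625, 129.3000030517578], [431.70001220703125, 151.3000030517578]], array([466.2,  12.9]))
grip (array([481.8,  40. ]), array([36. ,  9.4]), [[475.3999938964844, 22.600000381469727], [484.79998779296875, 21.700000762939453], [488.20001220703125, 57.5], [478.79998779296875, 58.400001525878906]], array([481.7,  40.1]))
bcap (array([493.7,  17.8]), array([9.2, 9.2]), [[489.0, 22.299999237060547], [489.29998779296875, 13.100000381469727], [498.5, 13.300000190734863], [498.20001220703125, 22.600000381469727]], array([492.9,  17.4])) [285 222   4   4  13]Traceback (most recent call last):
  File "<stdin>", line 9, in <module>
IndexError: list index out of range
```

View pics/t3c.png

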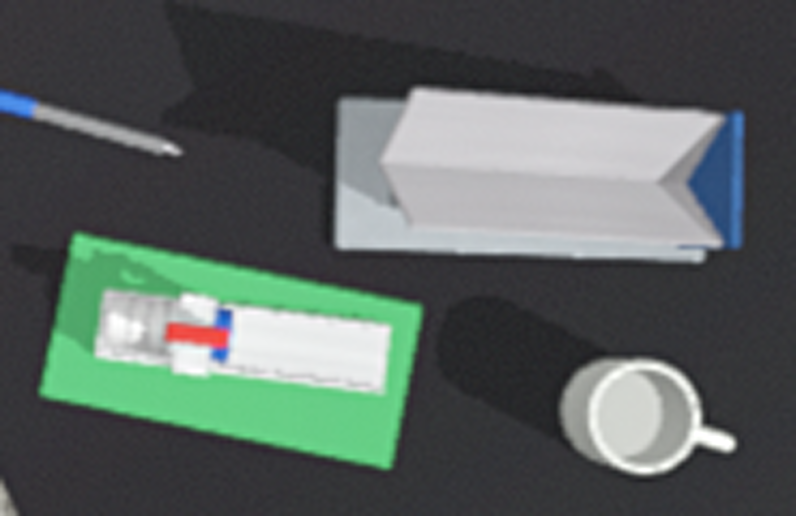

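The top view shows the scoop upright on the mat: grip at crop (198,334), mouth edge (388,358), blue cap at x≈222. The V-trough's head is at crop (384,160), rim corners at (412,88), (412,226), (722,112) and (722,245), and the stop is at x≈740. Now I compute these.

Run:
```python
from tube import *
t=arm.read_camera("top");s=arm.read_camera("side")
P=lambda u,v,z:onz(t,(235+u/4.3-.4,150+v/4.3-.4),z).round(1)
print("mouth corners",P(391,324,15),P(384,392,15),"rear",P(101,290,35),P(96,357,35))
print("grip",P(198,334,111))
print("head",P(384,160,119),"rims",P(412,88,160),P(412,226,160),P(722,112,66),P(722,245,66),"foldlow",P(690,183,25))
print("pen tip",P(182,152,5),"mug",P(640,415,90),"handle",P(735,441,50))
print("bluecapfront",P(231,335,25))
for n in["mouth","grip","head","scoop"]:
    a=arm.spot_point(s,n);print(n,[(round(x["p"],2),np.round(x["uv"],1)) for x in a[:1]])
h=np.array([606,-82,119])
print("proj head s",proj(s,h),"grip",proj(s,(481.8,40,93)),"mouth",proj(s,(460,-101,5.5)))
o=arm.get_obs();print(o["width"],o["position"],o["joints"].round(2),dr(182))
save(s,"s3")
```

```text
mouth corners [ 493.1 -106.    15. ] [ 443.7 -101.9   15. ] rear [511.1 105.7  35. ] [462.9 107.8  35. ]
grip [481.8  38.2 111. ]
head [604.1 -85.2 119. ] rims [649.3 -97.6 160. ] [557.4 -99.4 160. ] [ 649.7 -330.5   66. ] [ 555.4 -331.4   66. ] foldlow [ 601.7 -319.5   25. ]
pen tip [615.   49.2   5. ] mug [ 435.2 -269.    90. ] handle [ 417.6 -346.4   50. ]
bluecapfront [481.6  10.8  25. ]
mouth [(0.81, array([309.5, 200.5]))]
grip [(0.82, array([292.5, 200.9]))]
head [(0.89, array([265.2, 161.7]))]
scoop [(0.59, array([295.3, 220. ]))]
proj head s [263.96601152 162.14053942] grip [289.79589004 200.35147451] mouth [311.23724924 201.7202835 ]
38.76636721022862 [511.86465817 253.34039771 285.60706344] [ 0.46  0.46 -0.    1.12  0.    0.43] [ 0.1 -0.2  0.4]
```

```bash
python3 -m inch '[{"slide":[0,0,41],"rotation":[0,0,-7]},{"slide":[-39,-306,50],"rotation":[0,0,-97]},{"slide":[-39,-306,50],"rotation":[0,0,-97]},{"slide":[-39,-306,50],"rotation":[0,0,-97]},{"slide":[-39,-306,50],"rotation":[0,0,-97]},{"slide":[-39,-306,50],"rotation":[0,0,-97]},{"slide":[-39,-306,50],"rotation":[0,0,-97]},{"slide":[-39,-306,50],"rotation":[0,0,-97]},{"slide":[-39,-306,50],"rotation":[0,0,-97]},{"slide":[-39,-306,50],"rotation":[0,0,-97]},{"slide":[-39,-306,50],"rotation":[0,0,-97]},{"slide":[-39,-306,50],"rotation":[0,0,-97]}]'; python3 -m inch '[{"slide":[0,0,-20],"rotation":[0,0,-12]},{"slide":[0,0,-60],"rotation":[0,0,-12]},{"slide":[0,0,-80],"rotation":[0,0,-12]},{"slide":[0,0,-80],"rotation":[0,0,-12]}]'; python3 -c "
from h import *
o=arm.get_obs();print(o['position'],dr(85),o['width'])"
```

```text
clock: 13.93
position: [473.0, -53.3, 336.4]
ee_rot: [-2.113, -2.321, 0.0]
wrist_force: [-0.4, 0.5, -1.1]
width: 38.7
grasp_force: 30.8
clock: 14.27
position: [470.5, -52.2, 252.1]
ee_rot: [-2.331, -2.092, 0.01]
wrist_force: [-0.9, 0.6, -1.2]
width: 38.7
grasp_force: 30.8
[470.53801627 -52.16857168 252.11911583] [-0.1 -0.7  1.2] 38.675590884318176
```

```bash
python3 -m inch '[{"slide":[0,0,-25],"rotation":[0,0,1]},{"slide":[0,0,-38],"rotation":[0,0,1]},{"slide":[0,0,-38],"rotation":[0,0,1]},{"slide":[0,0,-38],"rotation":[0,0,1]}]'; python3 -c "
from h import *
p=arm.read_camera('side')
o=arm.get_obs();print(o['position'],dr(85),o['width'])
cv2.imwrite('pics/s4.png',cv2.resize(p['image'][150:260,240:350],None,fx=5.4,fy=5.4,interpolation=cv2.INTER_CUBIC)[:,:,::-1])"
```

```text
clock: 14.6
position: [473.4, -52.4, 219.4]
ee_rot: [-2.318, -2.118, -0.0]
wrist_force: [0.7, 0.7, -0.0]
width: 38.8
grasp_force: 30.8
[473.95135713 -52.47920983 220.13113706] [-0.1  0.   0.2] 38.944674312891216
```

View pics/s4.png

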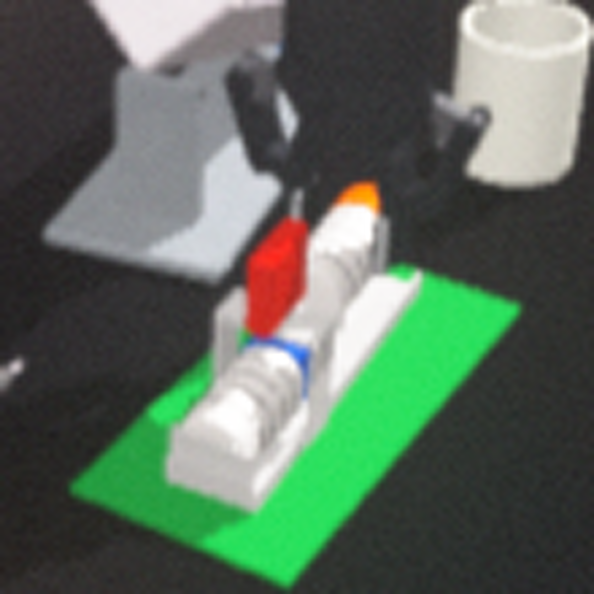

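The tube hangs over the channel in line with the scoop, ahead of the blue tube (orange cap at crop (358,197)). Lowering it.

```bash
python3 -m inch '[{"slide":[0,0,-12],"rotation":[0,0,0]},{"slide":[0,0,-20],"rotation":[0,0,0]},{"slide":[0,0,-24],"rotation":[0,0,0]},{"slide":[0,0,-24],"rotation":[0,0,0]}]';  python3 -m inch '[{"slide":[0,0,-2],"rotation":[0,0,0]},{"slide":[0,0,-2],"rotation":[0,0,0]}]'
```

```text
clock: 14.98
position: [473.1, -52.4, 194.9]
ee_rot: [-2.318, -2.118, -0.0]
wrist_force: [0.2, 0.5, -0.5]
width: 38.4
grasp_force: 30.8
clock: 15.15
position: [473.5, -52.4, 194.4]
ee_rot: [-2.319, -2.119, -0.002]
wrist_force: [-2.0, 0.4, 5.6]
width: 38.7
grasp_force: 31.4
```

```bash
python3 -m inch '[{"slide":[0,0,0.5],"rotation":[0,0,0]},{"slide":[0,0,0.5],"rotation":[0,0,0]},{"slide":[0,0,0.5],"rotation":[0,0,0]},{"slide":[0,0,0.5],"rotation":[0,0,0]},{"slide":[0,0,20],"rotation":[0,0,0]},{"slide":[0,0,60],"rotation":[0,0,0]},{"slide":[0,0,100],"rotation":[0,0,0]},{"slide":[0,0,130],"rotation":[0,0,0]},{"slide":[0,60,140],"rotation":[0,0,0]},{"slide":[0,90,140],"rotation":[0,0,0]}]' -0.5; python3 -c "
from h import *
p=arm.read_camera('side')
cv2.imwrite('pics/s5.png',cv2.resize(p['image'][150:260,240:350],None,fx=5.4,fy=5.4,interpolation=cv2.INTER_CUBIC)[:,:,::-1])"
```

```text
clock: 15.98
position: [474.6, 29.4, 335.9]
ee_rot: [2.323, 2.11, 0.01]
wrist_force: [1.5, 1.0, 0.4]
width: 64.0
grasp_force: 0.0
```

View pics/s5.png

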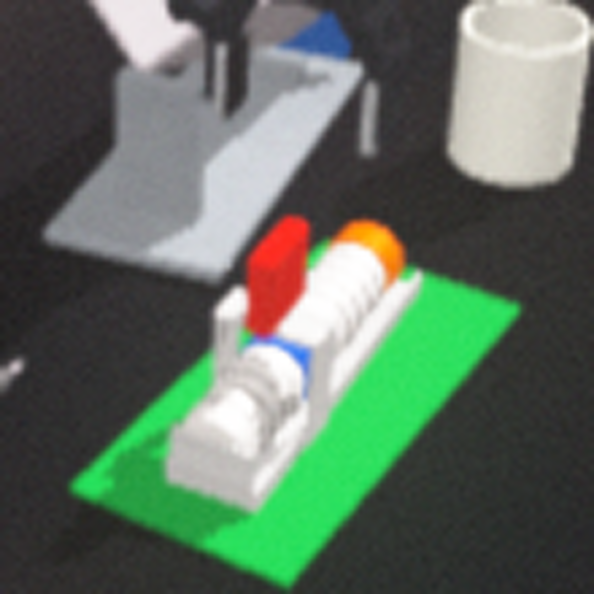

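Both tubes lie in the channel, orange in front (cap at crop (368,245)), with the scoop flat on the mat. Next I grasp the red grip.

```bash
python3 -m inch '[{"slide":[8,2,-5],"rotation":[0,0,0]},{"slide":[8,2,-40],"rotation":[0,0,0]},{"slide":[8,2,-70],"rotation":[0,0,0]},{"slide":[8,2,-86],"rotation":[0,0,0]},{"slide":[8,2,-86],"rotation":[0,0,0]},{"slide":[8,2,-86],"rotation":[0,0,0]}]'; python3 -c "
from h import *
o=arm.get_obs();print(o['position'],dr(85),o['width'])"
```

```text
clock: 16.53
position: [481.0, 31.7, 245.4]
ee_rot: [-2.318, -2.116, 0.003]
wrist_force: [-0.4, -0.4, 0.9]
width: 64.1
grasp_force: 0.0
[480.97038057  31.68053041 245.40800371] [-0.1 -0.2  0.2] 64.10488581666563
```

```bash
python3 -m inch '[{"slide":[0,7.5,2.5],"rotation":[0,0,0]},{"slide":[0,7.5,2.5],"rotation":[0,0,0]},{"slide":[0,7.5,2.5],"rotation":[0,0,0]}]'; python3 -m inch '[{"slide":[0,0,0],"rotation":[0,0,0]},{"slide":[0,0,0],"rotation":[0,0,0]},{"slide":[0,0,0],"rotation":[0,0,0]},{"slide":[0,0,0],"rotation":[0,0,0]},{"slide":[0,0,0],"rotation":[0,0,0]},{"slide":[0,0,0],"rotation":[0,0,0]},{"slide":[0,0,0],"rotation":[0,0,0]},{"slide":[0,0,0],"rotation":[0,0,0]},{"slide":[0,0,0],"rotation":[0,0,0]}]' 1 100
```

```text
clock: 16.78
position: [482.3, 40.1, 250.8]
ee_rot: [2.318, 2.119, 0.006]
wrist_force: [-0.1, 0.2, 0.4]
width: 64.3
grasp_force: 0.0
clock: 17.53
position: [481.2, 39.7, 249.4]
ee_rot: [-2.318, -2.118, -0.001]
wrist_force: [-2.3, -0.3, 5.3]
width: 13.2
grasp_force: 98.4
```

```bash
python3 -m inch '[{"slide":[0,0,6],"rotation":[0,0,0]},{"slide":[4,2,18],"rotation":[0,0,0]},{"slide":[12,5,35],"rotation":[0,0,1]},{"slide":[25,10,55],"rotation":[0,0,2]},{"slide":[42,17,75],"rotation":[0,0,3]},{"slide":[62,25,97],"rotation":[0,0,4]},{"slide":[83,34,117],"rotation":[0,0,4.7]},{"slide":[102,42,132],"rotation":[0,0,4.7]},{"slide":[115,48,142],"rotation":[0,0,4.7]},{"slide":[121,51,146],"rotation":[0,0,4.7]},{"slide":[123,52,147],"rotation":[0,0,4.7]},{"slide":[123,52,147],"rotation":[0,0,4.7]}]'
cat > tip.py <<'E'
from h import *
H=np.array([603.8,-84,119.]);d=np.array([-.005,-1,0]);c,s_=np.cos(np.radians(22)),np.sin(np.radians(22))
xv=d*c-[0,0,s_];zv=d*s_+[0,0,c];yaw=-90.3
def tcp(al,back,h):   # mouth floor point 'back' mm upstream of head, h above fold; scoop pitch al
    m=H-back*xv+h*zv; Rs=R.from_euler("x",al,degrees=True)*R.from_euler("z",yaw,degrees=True)
    Rt=R.from_euler("x",al,degrees=True)*down(yaw+180)
    return m+Rs.apply([-143,0,243.9]),Rt
def table(rows):
    o=arm.get_obs();p=np.array(o["position"]);R0=R.from_rotvec(o["ee_rot"])
    for a in rows:
        q,Rt=tcp(*a);print(a,(q-p).round(1),np.degrees((Rt*R0.inv()).as_rotvec()).round(1))
E
python3 -c "
from tip import *
t=arm.read_camera('top');o=arm.get_obs();print(o['position'],o['joints'].round(2),o['width'],o['wrist_torque'])
table([(0,30,30),(4,25,26),(8,16,18),(12,10,14),(26,7,10)])
cv2.imwrite('pics/t6.png',cv2.resize(t['image'][150:270,235:420],None,fx=4.3,fy=4.3,interpolation=cv2.INTER_CUBIC)[:,:,::-1])"
```

```text
clock: 18.53
position: [604.5, 92.0, 394.7]
ee_rot: [-2.228, -2.211, 0.002]
wrist_force: [0.2, 0.1, -5.1]
width: 12.9
grasp_force: 98.0
[604.00178448  91.72579605 394.48073627] [0.15 0.47 0.31 1.42 0.   1.73] 12.896749060152889 [0.12369883 0.02004744 0.05802289]
(0, 30, 30) [  0.6 -16.2   7.5] [-0.1 -0.2  0.2]
(4, 25, 26) [  0.6 -36.6  11.3] [ 3.9 -0.2  0.2]
(8, 16, 18) [  0.6 -60.    8.6] [ 7.9 -0.2  0.1]
(12, 10, 14) [  0.6 -82.5   9.5] [11.9 -0.2  0.1]
(26, 7, 10) [   0.6 -151.4   18.3] [25.9 -0.2  0.1]
```

View pics/t6.png

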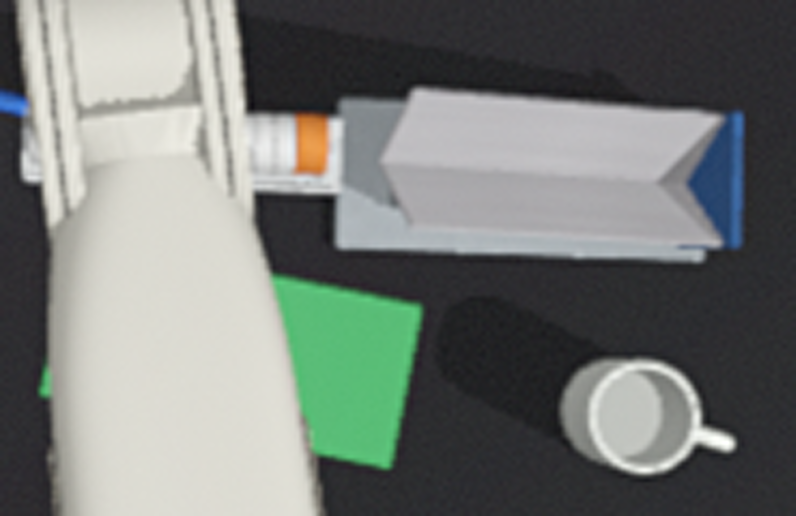

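The scoop is level with both tubes aboard. Its mouth is at crop (341,155), short of the trough head (384,160) and in line with the fold. A quick numeric check of the offsets:

```bash
python3 -c "
from tip import *
s=arm.read_camera('side');t=arm.read_camera('top')
P=lambda u,v,z:onz(t,(235+u/4.3-.4,150+v/4.3-.4),z).round(1)
print('mouth c',P(341,118,162),P(337,192,162),'exp',604,-51.3)
for n in['mouth','head','grip']:
  a=arm.spot_point(s,n)[:1];b=arm.spot_point(t,n)[:1];print(n,a,b)
  if a and b: print(tri((s,t),(a[0]['uv'],b[0]['uv'])).round(1))
print(proj(s,(604,-51.3,150.6)),proj(s,H))
cv2.imwrite('pics/s6.png',cv2.resize(s['image'][120:220,230:350],None,fx=5,fy=5,interpolation=cv2.INTER_CUBIC)[:,:,::-1])"
```

```text
mouth c [627.6 -50.6 162. ] [578.4 -49.1 162. ] exp 604 -51.3
mouth [{'uv': [262.6, 156.6], 'p': 0.84}] [{'uv': [317.5, 185.0], 'p': 0.61}]
[604.7 -63.9 146.1]
head [{'uv': [264.2, 162.0], 'p': 0.95}] [{'uv': [323.5, 188.2], 'p': 0.69}]
[602.5 -82.9 119.6]
grip [] []
[260.3703682  157.07631201] [264.92168131 161.9802302 ]
```

View pics/s6.png

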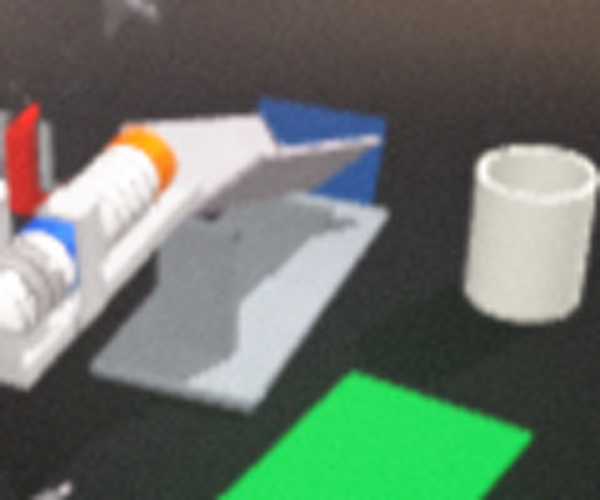

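The calibration agrees: mouth at (603,−50) and head at about (603,−84,119), in line, with both tubes in place. Now approach and tip to 12°.

```bash
python3 -m inch '[{"slide":[0,-5,4],"rotation":[0,0,0]},{"slide":[0.6,-16,7],"rotation":[0,0,0]},{"slide":[0.6,-26,10],"rotation":[2,0,0]},{"slide":[0.6,-36,11],"rotation":[4,0,0]},{"slide":[0.6,-48,10],"rotation":[6,0,0]},{"slide":[0.6,-60,9],"rotation":[8,0,0]},{"slide":[0.6,-71,9],"rotation":[10,0,0]},{"slide":[0.6,-82,9.5],"rotation":[12,0,0]},{"slide":[0.6,-82,9.5],"rotation":[12,0,0]},{"slide":[0.6,-82,9.5],"rotation":[12,0,0]}]'; python3 -c "
from tip import *
o=arm.get_obs();print(o['position'],o['joints'].round(2),o['wrist_torque'])
table([(14,8,12),(17,7,11),(20,7,10),(23,7,10),(26,7,10),(29,7,10),(32,7,10)])
s=arm.read_camera('side');t=arm.read_camera('top')
a=arm.spot_point(s,'mouth')[0]['uv'];b=arm.spot_point(t,'mouth')
print(a,b[:1],proj(s,H-10*xv+14*zv),proj(t,H-10*xv+14*zv))
"
```

```text
clock: 19.82
position: [605.0, 8.2, 406.0]
ee_rot: [-2.122, -2.1, -0.221]
wrist_force: [-0.1, 0.6, -3.3]
width: 12.9
grasp_force: 98.0
[604.96862959   8.23444128 405.96724385] [-0.03  0.46  0.31  1.43  0.21  1.55] [-0.2758984   0.00408213 -0.01839026]
(14, 8, 12) [-0.4 -9.6 -1.6] [ 2.  -0.   0.3]
(17, 7, 11) [ -0.4 -24.4   0.9] [ 5.  -0.   0.3]
(20, 7, 10) [ -0.4 -38.5   3. ] [ 8.  -0.   0.3]
(23, 7, 10) [ -0.4 -53.2   5.3] [11.  -0.1  0.3]
(26, 7, 10) [ -0.4 -67.9   6.8] [14.  -0.1  0.3]
(29, 7, 10) [ -0.4 -82.7   7.6] [17.  -0.1  0.3]
(32, 7, 10) [ -0.4 -97.5   7.5] [20.  -0.1  0.3]
[261.9, 157.6] [] [264.39002544 157.47866897] [322.85268627 186.3903315 ]
```

```bash
cat > chk.py <<'E'
from tip import *
o=arm.get_obs();print(np.round(o['position'],1),o['wrist_force'].round(1),o['wrist_torque'].round(2),o['clock'])
import sys
table([(a,7,10) for a in map(float,sys.argv[1:])])
t=arm.read_camera('top');m=seg(t,(5,150,90),(18,255,255),(290,160,410,215)) if 0 else None
from meas import *
hsv=cv2.cvtColor(t['image'],cv2.COLOR_RGB2HSV);k=np.zeros(hsv.shape[:2],np.uint8);k[160:215,290:410]=255
for nm,lo,hi in(('org',(5,150,90),(18,255,255)),('blu',(100,150,60),(125,255,255))):
    m=cv2.inRange(hsv,lo,hi)&k;ys,xs=np.nonzero(m);print(nm,len(xs),xs.mean().round(1) if len(xs) else '',ys.mean().round(1) if len(xs) else '',(xs.min(),xs.max()) if len(xs) else '')
E
python3 -m inch '[{"slide":[-0.4,-9.6,-1.6],"rotation":[2,0,0.3]},{"slide":[-0.4,-14,-0.5],"rotation":[3,0,0.3]},{"slide":[-0.4,-14,-0.5],"rotation":[3,0,0.3]},{"slide":[-0.4,-14,-0.5],"rotation":[3,0,0.3]}]'; python3 chk.py 15 17 19
```

```text
clock: 20.35
position: [604.6, -4.2, 405.2]
ee_rot: [-2.084, -2.077, -0.273]
wrist_force: [-0.2, 0.2, -4.2]
width: 12.9
grasp_force: 98.0
[604.6  -4.2 405.2] [-0.2  0.2 -4.2] [-0.43  0.04 -0.02] 20.35
(15.0, 7, 10) [-0.1 -2.1 -1.7] [-0.  -0.1 -0.1]
(17.0, 7, 10) [ -0.1 -11.7   0.8] [ 2.  -0.1 -0.1]
(19.0, 7, 10) [ -0.1 -21.3   2.9] [ 4.  -0.1 -0.1]
org 0   
blu 211 402.7 191.3 (np.int64(396), np.int64(407))
```

```bash
python3 -m inch '[{"slide":[0,-7,-0.5],"rotation":[1,0,0]},{"slide":[0,-12,0.8],"rotation":[2,0,0]},{"slide":[0,-12,0.8],"rotation":[2,0,0]},{"slide":[0,-12,0.8],"rotation":[2,0,0]},{"slide":[0,-12,0.8],"rotation":[2,0,0]}]'; python3 chk.py 17 18 19 21
```

```text
clock: 20.82
position: [604.5, -16.5, 405.9]
ee_rot: [-2.064, -2.057, -0.307]
wrist_force: [-0.4, 0.3, -2.8]
width: 12.9
grasp_force: 98.0
[604.5 -16.5 405.9] [-0.4  0.3 -2.8] [-0.48 -0.01 -0.01] 20.8167
(17.0, 7, 10) [0.  0.7 0. ] [-0.1 -0.1 -0.1]
(18.0, 7, 10) [ 0.  -4.1  1.1] [ 0.9 -0.1 -0.1]
(19.0, 7, 10) [ 0.  -9.   2.2] [ 1.9 -0.1 -0.1]
(21.0, 7, 10) [  0.  -18.7   3.9] [ 3.9 -0.1 -0.1]
org 0   
blu 211 402.7 191.3 (np.int64(396), np.int64(407))
```

```bash
python3 -m inch '[{"slide":[0,-4,1],"rotation":[1,0,0]},{"slide":[0,-9,2],"rotation":[2,0,0]},{"slide":[0,-9,2],"rotation":[2,0,0]},{"slide":[0,-9,2],"rotation":[2,0,0]},{"slide":[0,-9,2],"rotation":[2,0,0]},{"slide":[0,-9,2],"rotation":[2,0,0]}]'; python3 chk.py 19 20 21 22 23
```

```text
clock: 21.37
position: [604.5, -25.3, 407.9]
ee_rot: [-2.043, -2.037, -0.34]
wrist_force: [-0.3, 0.1, -4.2]
width: 13.1
grasp_force: 98.0
[604.5 -25.3 407.9] [-0.3  0.1 -4.2] [-0.49  0.01  0.05] 21.3667
(19.0, 7, 10) [ 0.  -0.2  0.2] [-0.1 -0.1 -0.1]
(20.0, 7, 10) [ 0.  -5.   1.1] [ 0.9 -0.1 -0.1]
(21.0, 7, 10) [ 0.  -9.9  2. ] [ 1.9 -0.1 -0.1]
(22.0, 7, 10) [  0.  -14.8   2.7] [ 2.9 -0.1 -0.1]
(23.0, 7, 10) [  0.  -19.7   3.4] [ 3.9 -0.1 -0.1]
org 0   
blu 209 402.7 191.4 (np.int64(396), np.int64(407))
```

```bash
python3 -m inch '[{"slide":[0,-5,1],"rotation":[1,0,0]},{"slide":[0,-10,2],"rotation":[2,0,0]},{"slide":[0,-10,2],"rotation":[2,0,0]},{"slide":[0,-10,2],"rotation":[2,0,0]},{"slide":[0,-10,2],"rotation":[2,0,0]},{"slide":[0,-10,2],"rotation":[2,0,0]},{"slide":[0,-10,2],"rotation":[2,0,0]}]'; python3 chk.py 21 22 23 24 25; python3 -c "
from h import *
s=arm.read_camera('side')
for n in['tube_orange','tube_blue','mouth']: print(n,[(x['p'],np.round(x['uv'],1)) for x in arm.spot_point(s,n)[:1]],[np.round(x['rect'],0) for x in arm.boxes_of(s,n)[:1]])"
```

```text
clock: 22.0
position: [604.5, -35.2, 409.8]
ee_rot: [-2.022, -2.017, -0.373]
wrist_force: [0.5, 0.4, -4.0]
width: 12.9
grasp_force: 98.0
[604.5 -35.2 409.8] [ 0.5  0.4 -4. ] [-0.51  0.03 -0.  ] 22.0
(21.0, 7, 10) [0.1 0.  0. ] [-0.1 -0.1 -0.2]
(22.0, 7, 10) [ 0.1 -4.9  0.8] [ 0.9 -0.1 -0.2]
(23.0, 7, 10) [ 0.1 -9.8  1.5] [ 1.9 -0.1 -0.2]
(24.0, 7, 10) [  0.1 -14.7   2.1] [ 2.9 -0.1 -0.2]
(25.0, 7, 10) [  0.1 -19.6   2.6] [ 3.9 -0.1 -0.2]
org 0   
blu 210 402.7 191.4 (np.int64(396), np.int64(407))
tube_orange [(0.46, array([256.1, 153.4]))] [array([255., 146., 273., 159.])]
tube_blue [(0.73, array([249.1, 154.8]))] [array([236., 147., 253., 163.])]
mouth [(0.72, array([264.3, 161. ]))] [array([225., 123., 271., 170.])]
```

```bash
cat > sp.py <<'E'
from tip import *
from meas import *
def spt(x,y,z):
    o=arm.get_obs();Rt=R.from_rotvec(o['ee_rot']);Rs=Rt*down(0).inv()  # tool x at phi == scoop -x
    Rs=Rt*(R.from_euler('z',180,degrees=True).inv()*down(0)).inv() if 0 else Rt*(R.from_euler('z',-180,degrees=True).inv()*down(0))
    return np.array(o['position'])+Rs.apply([x+38,y,z-246.4])
def look():
    s=arm.read_camera('side')
    hsv=cv2.cvtColor(s['image'],cv2.COLOR_RGB2HSV)
    print('mouth',spt(105,0,2.5).round(1),proj(s,spt(105,0,2.5)).round(1))
    for x in(55,75,95,115): print('tube c at scoop x',x,'cap c',proj(s,spt(x+35,0,22.5)).round(1),'ctr',proj(s,spt(x,0,22.5)).round(1))
    for x in(-55,-35,-15): print('blue',x,'cap c',proj(s,spt(x+35,0,22.5)).round(1))
    for xx in(-240,-200,-150,-100,-45): q=H+(250+xx)*xv+28*zv; print('vee',xx,'cap lead',proj(s,q+35*xv).round(1))
    k=np.zeros(hsv.shape[:2],np.uint8);k[120:185,225:310]=255
    for nm,lo,hi in(('org',(5,150,90),(20,255,255)),('blu',(100,150,60),(125,255,255))):
        m=cv2.inRange(hsv,lo,hi)&k;n,l,st,c=cv2.connectedComponentsWithStats(m);print(nm,[(st[i].tolist(),c[i].round(1).tolist()) for i in range(1,n) if st[i,4]>4])
E
python3 -c "
from sp import *
look()"
```

```text
mouth [603.7 -80.8 130.9] [264.6 158.8]
tube c at scoop x 55 cap c [263.6 152.4] ctr [259.  153.1]
tube c at scoop x 75 cap c [266.1 151.9] ctr [261.7 152.7]
tube c at scoop x 95 cap c [268.6 151.5] ctr [264.3 152.3]
tube c at scoop x 115 cap c [270.9 151.1] ctr [266.8 151.8]
blue -55 cap c [247.9 155. ]
blue -35 cap c [251.  154.5]
blue -15 cap c [254. 154.]
vee -240 cap lead [271.7 151.9]
vee -200 cap lead [276.1 151.3]
vee -150 cap lead [281.2 150.7]
vee -100 cap lead [286.  150.1]
vee -45 cap lead [290.8 149.5]
org [([267, 146, 5, 11, 21], [269.5, 150.6])]
blu [([283, 141, 23, 7, 90], [292.5, 144.3]), ([295, 150, 11, 10, 61], [301.0, 155.5])]
```

```bash
python3 -m inch '[{"slide":[0,0,0],"rotation":[0,0,0]},{"slide":[0,0,0],"rotation":[0,0,0]},{"slide":[0,0,0],"rotation":[0,0,0]},{"slide":[0,0,0],"rotation":[0,0,0]}]'; python3 -c "
from sp import *
look()" | grep -E "org|blu "
```

```text
clock: 22.78
position: [604.5, -35.2, 409.9]
ee_rot: [-2.022, -2.017, -0.373]
wrist_force: [0.2, 0.7, -3.6]
width: 12.8
grasp_force: 98.0
org [([267, 146, 5, 11, 21], [269.5, 150.6])]
blu [([283, 141, 24, 7, 87], [292.7, 144.2]), ([295, 150, 11, 10, 61], [300.9, 155.5])]
```

```bash
python3 -m inch '[{"slide":[0,-1.5,3.7],"rotation":[0,0,0]},{"slide":[0,-1.5,3.7],"rotation":[0,0,0]},{"slide":[0,-6.5,4.5],"rotation":[1,0,0]},{"slide":[0,-11.3,5.2],"rotation":[2,0,0]},{"slide":[0,-11.3,5.2],"rotation":[2,0,0]},{"slide":[0,-11.3,5.2],"rotation":[2,0,0]},{"slide":[0,-11.3,5.2],"rotation":[2,0,0]},{"slide":[0,-11.3,5.2],"rotation":[2,0,0]},{"slide":[0,-11.3,5.2],"rotation":[2,0,0]}]'; python3 -c "
from sp import *
look()
t=arm.read_camera('top');hsv=cv2.cvtColor(t['image'],cv2.COLOR_RGB2HSV)
m=cv2.inRange(hsv,(5,150,80),(20,255,255));m[:,:290]=0;ys,xs=np.nonzero(m);print(len(xs),(xs.min(),xs.max(),ys.min(),ys.max()) if len(xs) else '')"
```

```text
clock: 23.58
position: [604.5, -46.4, 415.1]
ee_rot: [-2.002, -1.996, -0.406]
wrist_force: [-0.2, 1.2, -3.5]
width: 13.3
grasp_force: 98.1
mouth [603.7 -82.3 134.8] [264.7 157.4]
tube c at scoop x 55 cap c [263.9 150.7] ctr [259.3 151. ]
tube c at scoop x 75 cap c [266.4 150.6] ctr [262.  150.8]
tube c at scoop x 95 cap c [268.8 150.4] ctr [264.5 150.7]
tube c at scoop x 115 cap c [271.1 150.3] ctr [267.  150.5]
blue -55 cap c [248.4 151.7]
blue -35 cap c [251.5 151.5]
blue -15 cap c [254.4 151.3]
vee -240 cap lead [271.7 151.9]
vee -200 cap lead [276.1 151.3]
vee -150 cap lead [281.2 150.7]
vee -100 cap lead [286.  150.1]
vee -45 cap lead [290.8 149.5]
org [([280, 146, 3, 4, 6], [281.2, 147.8])]
blu [([282, 141, 25, 7, 96], [292.6, 144.2]), ([265, 144, 5, 11, 14], [267.5, 148.7]), ([295, 150, 11, 10, 61], [301.0, 155.4])]
10 (np.int64(290), np.int64(498), np.int64(54), np.int64(60))
```

```bash
python3 -m inch '[{"slide":[0,0,0],"rotation":[0,0,0]},{"slide":[0,0,0],"rotation":[0,0,0]},{"slide":[0,0,0],"rotation":[0,0,0]},{"slide":[0,0,0],"rotation":[0,0,0]}]'
cat >> sp.py <<'E'
def toplook():
    t=arm.read_camera('top');hsv=cv2.cvtColor(t['image'],cv2.COLOR_RGB2HSV)
    for nm,lo,hi in(('org',(5,140,80),(20,255,255)),('blu',(100,120,50),(125,255,255))):
        m=cv2.inRange(hsv,lo,hi);m[:,:290]=0;m[:,412:]=0;m[:160]=0;m[225:]=0;n,l,st,c=cv2.connectedComponentsWithStats(m);print('top',nm,[(st[i].tolist(),c[i].round(1).tolist()) for i in range(1,n) if st[i,4]>4])
    for xx in(-240,-139,-45):
        for e in(-35,35): print('vee',xx,e,proj(t,H+(250+xx+e)*xv+44*zv).round(1))
E
python3 -c "
from sp import *
look();toplook()" | grep -E "org|blu |vee"
```

```text
clock: 24.02
position: [604.5, -46.5, 415.2]
ee_rot: [-2.002, -1.996, -0.406]
wrist_force: [0.1, 0.7, -3.4]
width: 13.3
grasp_force: 98.2
vee -240 cap lead [271.7 151.9]
vee -200 cap lead [276.1 151.3]
vee -150 cap lead [281.2 150.7]
vee -100 cap lead [286.  150.1]
vee -45 cap lead [290.8 149.5]
org [([289, 145, 3, 4, 6], [289.8, 146.5])]
blu [([283, 141, 6, 2, 7], [285.6, 141.7]), ([290, 142, 17, 5, 53], [297.0, 144.3]), ([275, 147, 2, 7, 10], [275.6, 150.3]), ([295, 150, 11, 10, 63], [301.0, 155.5])]
top org []
top blu [([395, 176, 13, 32, 257], [403.0, 191.7])]
vee -240 -35 [323.4 185.4]
vee -240 35 [344.7 186.9]
vee -139 -35 [353.9 187.6]
vee -139 35 [374.2 189. ]
vee -45 -35 [381.  189.5]
vee -45 35 [400.3 190.9]
```

```bash
python3 -m inch '[{"slide":[0,0,0],"rotation":[0,0,0]},{"slide":[0,0,0],"rotation":[0,0,0]},{"slide":[0,0,0],"rotation":[0,0,0]},{"slide":[0,0,0],"rotation":[0,0,0]},{"slide":[0,0,0],"rotation":[0,0,0]},{"slide":[0,0,0],"rotation":[0,0,0]}]'; python3 -c "
from sp import *
look()" | grep -E "org|blu "
```

```text
clock: 24.62
position: [604.5, -46.6, 415.2]
ee_rot: [-2.002, -1.996, -0.406]
wrist_force: [0.1, -0.2, -2.5]
width: 13.2
grasp_force: 98.3
org [([292, 145, 3, 3, 5], [293.2, 145.8])]
blu [([283, 141, 6, 2, 7], [285.6, 141.9]), ([291, 142, 15, 5, 34], [298.7, 144.2]), ([295, 150, 11, 10, 61], [301.0, 155.5])]
```

```bash
python3 -m inch '[{"slide":[0,25,8],"rotation":[0,0,0]},{"slide":[0,60,10],"rotation":[-6,0,0]},{"slide":[0,95,5],"rotation":[-12,0,0]},{"slide":[0,125,-5],"rotation":[-18,0,0]},{"slide":[0,138,-18],"rotation":[-23,0,0]},{"slide":[-10,138,-18],"rotation":[-23,0,0]},{"slide":[-45,130,-18],"rotation":[-23,0,0]},{"slide":[-85,110,-30],"rotation":[-23,0,0]},{"slide":[-115,95,-60],"rotation":[-23,0,0]},{"slide":[-123,86,-95],"rotation":[-23,0,0]},{"slide":[-123,86,-110],"rotation":[-23,0,0]},{"slide":[-123,86,-110],"rotation":[-23,0,0]}]';python3 -c "
from sp import *
o=arm.get_obs();print(o['position'],dr(85),o['width'])
toplook()"
```

```text
clock: 25.67
position: [478.1, 38.8, 301.3]
ee_rot: [-2.22, -2.211, 0.011]
wrist_force: [-0.8, 0.7, -3.1]
width: 12.9
grasp_force: 98.5
[478.14820868  38.83225234 301.26950465] [-0.1 -0.6 -4.8] 12.894460128650254
top org [([390, 186, 7, 11, 56], [393.4, 191.1])]
top blu [([398, 176, 10, 32, 238], [403.4, 191.6]), ([363, 183, 8, 13, 65], [366.6, 189.3])]
vee -240 -35 [323.4 185.4]
vee -240 35 [344.7 186.9]
vee -139 -35 [353.9 187.6]
vee -139 35 [374.2 189. ]
vee -45 -35 [381.  189.5]
vee -45 35 [400.3 190.9]
```

```bash
python3 -m inch '[{"slide":[1,0,-10],"rotation":[0,0,-4.8]},{"slide":[1,0,-30],"rotation":[0,0,-4.8]},{"slide":[1,0,-45],"rotation":[0,0,-4.8]},{"slide":[1,0,-50],"rotation":[0,0,-4.8]},{"slide":[1,0,-50],"rotation":[0,0,-4.8]}]';python3 -c "
from sp import *
o=arm.get_obs();print(o['position'],dr(85),o['wrist_force'],spt(105,0,0),spt(-105,0,0))
toplook()
t=arm.read_camera('top')
V=lambda x,y,z:proj(t,H+(250+x)*xv+z*zv+np.array([y,0,0])).round(1)
print([V(0,0,z) for z in(0,28,48,56)],V(0,20,28),V(0,47,56))"
```

```text
clock: 26.13
position: [483.5, 39.8, 255.4]
ee_rot: [-2.314, -2.122, -0.001]
wrist_force: [0.0, -0.9, -2.0]
width: 13.1
grasp_force: 98.6
[483.45954077  39.83940595 255.44130509] [-0.1 -0.1 -0. ] [ 0.01759378 -0.89709208 -2.01800657] [ 470.81551203 -102.14072464    8.77608448] [488.9516703  107.07430187   9.16652911]
top org [([390, 186, 7, 11, 55], [393.4, 191.0])]
top blu [([398, 176, 10, 32, 234], [403.4, 191.4]), ([363, 183, 8, 13, 63], [366.5, 189.4])]
vee -240 -35 [323.4 185.4]
vee -240 35 [344.7 186.9]
vee -139 -35 [353.9 187.6]
vee -139 35 [374.2 189. ]
vee -45 -35 [381.  189.5]
vee -45 35 [400.3 190.9]
[array([393.9, 191.8]), array([399.6, 191.4]), array([403.8, 191. ]), array([405.5, 190.9])] [399.7 184.9] [405.7 175.4]
```

```bash
python3 -c "
from sp import *
t=arm.read_camera('top')
for r in(188,191,194): print(r,[ (c,t['image'][r,c].tolist()) for c in range(384,409)])
print('blue row'); print([(c,t['image'][189,c].tolist()) for c in range(332,376,2)])
s=arm.read_camera('side')
for n in['tube_orange','tube_blue','vee']: 
  a=arm.spot_point(t,n);b=arm.spot_point(s,n);print(n,a[:1],b[:1])
  if a and b: q=tri((t,s),(a[0]['uv'],b[0]['uv']));print(q,[(q-H)@xv-250,(q-H)@zv])
"
```

```text
188 [(384, [230, 231, 231]), (385, [249, 249, 248]), (386, [236, 236, 235]), (387, [231, 232, 231]), (388, [243, 246, 246]), (389, [244, 249, 251]), (390, [232, 220, 219]), (391, [238, 168, 118]), (392, [250, 166, 76]), (393, [249, 167, 79]), (394, [249, 167, 80]), (395, [249, 166, 77]), (396, [228, 152, 92]), (397, [155, 116, 118]), (398, [56, 80, 126]), (399, [42, 80, 128]), (400, [49, 82, 128]), (401, [50, 83, 128]), (402, [51, 84, 129]), (403, [48, 82, 126]), (404, [48, 82, 127]), (405, [62, 103, 156]), (406, [72, 120, 176]), (407, [66, 98, 144]), (408, [53, 52, 63])]
191 [(384, [254, 254, 253]), (385, [255, 255, 255]), (386, [255, 255, 255]), (387, [254, 255, 254]), (388, [255, 255, 255]), (389, [255, 255, 255]), (390, [244, 241, 241]), (391, [248, 190, 152]), (392, [255, 183, 94]), (393, [255, 185, 96]), (394, [255, 186, 98]), (395, [255, 186, 95]), (396, [255, 176, 94]), (397, [203, 136, 114]), (398, [79, 84, 130]), (399, [36, 77, 126]), (400, [47, 81, 128]), (401, [50, 85, 129]), (402, [50, 83, 129]), (403, [49, 82, 127]), (404, [50, 83, 130]), (405, [66, 110, 168]), (406, [7
[... 759 characters left out ...]
, 181]), (342, [181, 181, 180]), (344, [233, 234, 233]), (346, [255, 255, 255]), (348, [249, 250, 249]), (350, [255, 255, 255]), (352, [255, 255, 255]), (354, [255, 255, 255]), (356, [253, 253, 252]), (358, [255, 255, 255]), (360, [255, 255, 255]), (362, [255, 255, 255]), (364, [201, 206, 229]), (366, [85, 153, 242]), (368, [80, 148, 238]), (370, [116, 154, 222]), (372, [247, 246, 242]), (374, [255, 255, 255])]
tube_orange [{'uv': [382.0, 191.4], 'p': 0.75}] []
tube_blue [{'uv': [355.8, 191.1], 'p': 0.65}] [{'uv': [274.2, 152.6], 'p': 0.51}]
[ 602.85875692 -178.40963329  106.26234625] [np.float64(-157.68893968855326), np.float64(23.558087189403828)]
vee [{'uv': [395.8, 189.0], 'p': 0.66}] []
```

The tubes are in the fold in a row, but the numbers suggest they may sit short of the stop. I put the scoop down first, then check without the arm in the way.

```bash
python3 -m inch '[{"slide":[0,0,-4],"rotation":[0,0,0]},{"slide":[0,0,-5.5],"rotation":[0,0,0]},{"slide":[0,0,-5.5],"rotation":[0,0,0]},{"slide":[0,0,-5.5],"rotation":[0,0,0]}]'; python3 -c "
from sp import *
print(spt(105,0,0),spt(-105,0,0),spt(0,24,0),spt(0,-24,0))"
```

```text
clock: 26.97
position: [482.5, 39.4, 249.5]
ee_rot: [-2.314, -2.121, 0.001]
wrist_force: [-0.4, 0.3, -1.7]
width: 12.9
grasp_force: 98.9
[ 469.58697243 -102.65622125    2.86544576] [487.81248799 106.55122569   3.13880607] [ 5.02609131e+02 -1.35349342e-01  2.95422418e+00] [454.79032966   4.03035378   3.05002766]
```

```bash
python3 -m inch '[{"slide":[0,0,-1],"rotation":[0,0,0]},{"slide":[0,0,-1],"rotation":[0,0,0]},{"slide":[0,0,-1],"rotation":[0,0,0]}]'; python3 -m inch '[{"slide":[0,0,0],"rotation":[0,0,0]},{"slide":[0,0,0],"rotation":[0,0,0]},{"slide":[0,0,0],"rotation":[0,0,0]},{"slide":[0,0,0],"rotation":[0,0,0]},{"slide":[0,0,5],"rotation":[0,0,0]},{"slide":[0,0,40],"rotation":[0,0,0]},{"slide":[0,0,80],"rotation":[0,0,0]},{"slide":[0,0,120],"rotation":[0,0,0]},{"slide":[-40,-20,140],"rotation":[0,0,0]},{"slide":[-75,-45,140],"rotation":[0,0,0]},{"slide":[-110,-70,140],"rotation":[0,0,0]},{"slide":[-145,-95,140],"rotation":[0,0,0]}]' -0.4;  python3 -m inch '[{"slide":[-30,-150,0],"rotation":[0,0,0]},{"slide":[-30,-150,0],"rotation":[0,0,0]},{"slide":[-30,-150,0],"rotation":[0,0,0]},{"slide":[-30,-150,0],"rotation":[0,0,0]},{"slide":[-30,-150,0],"rotation":[0,0,0]}]'; python3 -c "
from sp import *
s=arm.read_camera('side');t=arm.read_camera('top');save(s,'s9');save(t,'t9')
for n in['tube_orange','tube_blue','head','scoop']:
  a=arm.spot_point(t,n);b=arm.spot_point(s,n);print(n,a[:1],b[:1])
  if a and b: q=tri((t,s),(a[0]['uv'],b[0]['uv']));print(q.round(1),[(q-H)@xv-250,(q-H)@zv])
hsv=cv2.cvtColor(s['image'],cv2.COLOR_RGB2HSV);k=np.zeros(hsv.shape[:2],np.uint8);k[125:185,235:320]=255
for nm,lo,hi in(('org',(5,140,80),(20,255,255)),('blu',(100,120,50),(125,255,255))):
  m=cv2.inRange(hsv,lo,hi)&k;n,l,st,c=cv2.connectedComponentsWithStats(m);print('side',nm,[(st[i].tolist(),c[i].round(1).tolist()) for i in range(1,n) if st[i,4]>3])
W=lambda p,x,y,z:proj(p,H+(250+x)*xv+z*zv+np.array([y,0,0])).round(1).tolist()
for x in(0,-20,-90,-110,-180,-200): print(x,'side',[W(s,x,y,z) for y,z in((0,48),(-20,28),(0,28))],'top',W(t,x,0,48))
print('plate side',[W(s,0,y,z) for y in(-47,47) for z in(0,50,56)])
"
```

```text
clock: 27.22
position: [482.4, 39.5, 249.4]
ee_rot: [-2.314, -2.121, -0.0]
wrist_force: [-2.3, -1.2, 5.2]
width: 12.8
grasp_force: 100.0
clock: 28.22
position: [344.9, -49.7, 389.4]
ee_rot: [-2.314, -2.125, -0.001]
wrist_force: [-0.2, -2.4, 0.2]
width: 59.7
grasp_force: 0.0
clock: 28.63
position: [315.3, -203.2, 389.2]
ee_rot: [2.323, 2.114, -0.002]
wrist_force: [0.4, 0.0, 0.5]
width: 59.8
grasp_force: 0.0
tube_orange [{'uv': [377.2, 191.0], 'p': 0.54}] [{'uv': [284.5, 150.8], 'p': 0.51}]
[ 600.8 -250.2   80.4] [np.float64(-81.46890444522646), np.float64(26.490003929165738)]
tube_blue [] [{'uv': [274.4, 151.0], 'p': 0.53}]
head [{'uv': [323.7, 189.4], 'p': 0.86}] [{'uv': [264.4, 161.9], 'p': 0.61}]
[600.3 -82.9 120.4] [np.float64(-251.47629861112296), np.float64(0.8851185457188121)]
scoop [{'uv': [292.4, 229.9], 'p': 0.71}] [{'uv': [298.1, 216.6], 'p': 0.7}]
[472.   -3.6  13.6] [np.float64(-284.43238476129693), np.float64(-127.62238732283333)]
side org [([292, 144, 4, 4, 5], [293.6, 145.8])]
side blu [([282, 140, 25, 9, 87], [294.4, 143.4]), ([293, 150, 13, 11, 77], [300.6, 155.6])]
0 side [[292.5, 143.8], [297.0, 150.3], [291.6, 149.3]] top [403.8, 191.0]
-20 side [[290.9, 143.9], [295.4, 150.5], [289.9, 149.6]] top [398.4, 190.6]
-90 side [[284.6, 144.4], [289.3, 151.4], [283.6, 150.4]] top [378.9, 189.2]
-110 side [[282.7, 144.5], [287.5, 151.6], [281.7, 150.6]] top [373.3, 188.8]
-180 side [[275.5, 145.1], [280.5, 152.6], [274.5, 151.5]] top [352.9, 187.4]
-200 side [[273.3, 145.3], [278.4, 152.9], [272.3, 151.8]] top [347.0, 187.0]
plate side [[302.9, 159.4], [305.4, 145.4], [305.7, 143.7], [278.0, 154.8], [280.2, 141.1], [280.5, 139.4]]
```

The top view puts the lower tube's front about 20 mm short of the stop. I will nudge the row gently downhill with closed fingertips behind the blue tube. If it is already seated, the force will show it.

```bash
python3 -m inch '[{"slide":[288,105,10],"rotation":[0,0,5]},{"slide":[288,105,10],"rotation":[0,0,5]},{"slide":[288,105,10],"rotation":[0,0,5]},{"slide":[288,105,10],"rotation":[0,0,5]},{"slide":[288,105,10],"rotation":[0,0,5]},{"slide":[288,105,10],"rotation":[0,0,5]},{"slide":[288,105,10],"rotation":[0,0,5]},{"slide":[288,105,10],"rotation":[0,0,5]},{"slide":[288,105,10],"rotation":[0,0,5]},{"slide":[288,105,10],"rotation":[0,0,5]},{"slide":[288,105,10],"rotation":[0,0,5]}]' 1 20; python3 -c "
from sp import *
o=arm.get_obs();print(o['position'],dr(90),o['wrist_force'],o['joints'].round(2))
t=arm.read_camera('top');print([(c,t['image'][190,c].tolist()) for c in range(368,400)])
for n in ('tube_orange','tube_blue'): print(n,[(x['p'],np.round(x['rect'],1)) for x in arm.boxes_of(t,n)[:2]])"
```

```text
clock: 30.05
position: [603.5, -94.2, 398.2]
ee_rot: [-2.218, -2.22, 0.002]
wrist_force: [-0.3, 0.3, 0.6]
width: 0.3
grasp_force: 0.0
[603.49405808 -94.16874375 398.19271417] [-0.1 -0.2 -0. ] [-0.33459295  0.34329514  0.59408385] [-0.15  0.47  0.32  1.42  0.    1.42]
[(368, [226, 224, 216]), (369, [229, 228, 219]), (370, [232, 231, 222]), (371, [232, 231, 222]), (372, [231, 229, 221]), (373, [231, 230, 221]), (374, [224, 223, 215]), (375, [195, 194, 185]), (376, [156, 156, 147]), (377, [140, 139, 132]), (378, [146, 145, 138]), (379, [200, 199, 189]), (380, [225, 224, 215]), (381, [226, 224, 216]), (382, [209, 207, 200]), (383, [155, 153, 146]), (384, [183, 183, 174]), (385, [224, 223, 213]), (386, [223, 222, 213]), (387, [229, 228, 221]), (388, [235, 236, 233]), (389, [234, 237, 239]), (390, [216, 213, 212]), (391, [219, 165, 132]), (392, [237, 154, 75]), (393, [235, 153, 72]), (394, [235, 154, 74]), (395, [236, 154, 71]), (396, [226, 146, 73]), (397, [170, 107, 93]), (398, [57, 64, 107]), (399, [31, 65, 108])]
tube_orange [(0.67, array([385.3, 185.3, 396.5, 198.6]))]
tube_blue []
```

```bash
python3 -m inch '[{"slide":[0,-2,-30],"rotation":[0,0,0]},{"slide":[0,-2,-60],"rotation":[0,0,0]},{"slide":[0,-2,-80],"rotation":[0,0,0]},{"slide":[0,-2,-86],"rotation":[0,0,0]},{"slide":[0,-2,-86],"rotation":[0,0,0]},{"slide":[0,-2,-86],"rotation":[0,0,0]}]'; python3 -m inch '[{"slide":[0,-3,-1.2],"rotation":[0,0,0]},{"slide":[0,-6,-2.4],"rotation":[0,0,0]},{"slide":[0,-9,-3.6],"rotation":[0,0,0]},{"slide":[0,-12,-4.8],"rotation":[0,0,0]},{"slide":[0,-15,-6],"rotation":[0,0,0]},{"slide":[0,-15,-6],"rotation":[0,0,0]}]'
```

```text
clock: 30.7
position: [604.1, -96.8, 313.8]
ee_rot: [-2.221, -2.22, -0.001]
wrist_force: [0.4, 0.1, 0.2]
width: -0.4
grasp_force: 0.0
clock: 31.2
position: [604.2, -112.0, 306.4]
ee_rot: [-2.22, -2.219, 0.001]
wrist_force: [0.3, -0.2, 0.5]
width: 0.2
grasp_force: 0.0
```

```bash
for i in 1; do python3 -m inch '[{"slide":[0,-3,-1.2],"rotation":[0,0,0]},{"slide":[0,-6,-2.4],"rotation":[0,0,0]},{"slide":[0,-9,-3.6],"rotation":[0,0,0]},{"slide":[0,-12,-4.8],"rotation":[0,0,0]},{"slide":[0,-12,-4.8],"rotation":[0,0,0]}]'; done; python3 -c "
from sp import *
toplook()" | head -2
```

```text
clock: 31.62
position: [604.2, -123.9, 301.3]
ee_rot: [-2.22, -2.219, 0.001]
wrist_force: [0.2, -0.7, -0.0]
width: 0.1
grasp_force: 0.0
top org [([391, 186, 6, 11, 49], [393.7, 191.5])]
top blu [([398, 176, 10, 32, 238], [403.4, 191.7])]
```

```bash
python3 -m inch '[{"slide":[0,-3,-1.2],"rotation":[0,0,0]},{"slide":[0,-6,-2.4],"rotation":[0,0,0]},{"slide":[0,-9,-3.6],"rotation":[0,0,0]},{"slide":[0,-9,-3.6],"rotation":[0,0,0]}]'; python3 -c "
from sp import *
toplook()" | head -1;  python3 -m inch '[{"slide":[0,-3,-1.2],"rotation":[0,0,0]},{"slide":[0,-6,-2.4],"rotation":[0,0,0]},{"slide":[0,-6,-2.4],"rotation":[0,0,0]}]'; python3 -c "
from sp import *
toplook()" | head -1
```

```text
clock: 32.0
position: [604.2, -132.9, 297.8]
ee_rot: [-2.22, -2.219, 0.001]
wrist_force: [-0.4, 0.1, 0.1]
width: 0.1
grasp_force: 0.0
top org [([395, 187, 5, 11, 33], [396.8, 192.3])]
clock: 32.3
position: [604.2, -138.8, 295.5]
ee_rot: [-2.22, -2.22, 0.001]
wrist_force: [0.8, 0.8, 0.1]
width: -0.4
grasp_force: 0.0
top org [([397, 187, 4, 11, 26], [398.8, 192.6])]
```

The row does move downhill with little force, so it had been short of the stop. Continue until firm.

```bash
python3 -m inch '[{"slide":[0,-3,-1.2],"rotation":[0,0,0]},{"slide":[0,-5,-2],"rotation":[0,0,0]},{"slide":[0,-5,-2],"rotation":[0,0,0]}]'; python3 -c "
from sp import *
toplook()" | head -1;  python3 -m inch '[{"slide":[0,-2,-0.8],"rotation":[0,0,0]},{"slide":[0,-4,-1.6],"rotation":[0,0,0]},{"slide":[0,-4,-1.6],"rotation":[0,0,0]}]'; python3 -c "
from sp import *
toplook()" | head -1
```

```text
clock: 32.6
position: [604.2, -143.7, 293.5]
ee_rot: [-2.22, -2.22, 0.001]
wrist_force: [0.4, 0.2, 0.2]
width: 0.0
grasp_force: 0.0
top org [([399, 188, 4, 10, 22], [400.8, 192.9])]
clock: 32.9
position: [604.2, -147.6, 292.0]
ee_rot: [-2.22, -2.22, 0.001]
wrist_force: [0.8, 0.0, 0.2]
width: 0.0
grasp_force: 0.0
top org [([401, 190, 3, 7, 10], [402.0, 192.9])]
```

```bash
python3 -m inch '[{"slide":[0,-2,-0.8],"rotation":[0,0,0]},{"slide":[0,-2,-0.8],"rotation":[0,0,0]}]'; python3 -m inch '[{"slide":[0,-2,-0.8],"rotation":[0,0,0]},{"slide":[0,-2,-0.8],"rotation":[0,0,0]}]';python3 -c "
from sp import *
toplook()" | head -1; python3 -m inch '[{"slide":[0,-1,-0.4],"rotation":[0,0,0]},{"slide":[0,-1,-0.4],"rotation":[0,0,0]}]'
```

```text
clock: 33.12
position: [604.2, -149.5, 291.2]
ee_rot: [-2.22, -2.22, 0.001]
wrist_force: [0.3, -0.9, 0.2]
width: -0.1
grasp_force: 0.0
clock: 33.28
position: [604.3, -150.7, 290.9]
ee_rot: [-2.218, -2.22, -0.003]
wrist_force: [-0.0, 4.1, 2.0]
width: -0.1
grasp_force: 2.3
top org []
clock: 33.5
position: [604.3, -151.0, 290.9]
ee_rot: [-2.217, -2.22, -0.004]
wrist_force: [-1.5, 8.3, 3.9]
width: -0.1
grasp_force: 4.1
```

The row is seated: 8 N reaction with the fingertip at x_v≈−178, as expected for two 90 mm tubes. Retract and verify.

```bash
python3 -m inch '[{"slide":[0,4,2],"rotation":[0,0,0]},{"slide":[0,15,10],"rotation":[0,0,0]},{"slide":[0,25,40],"rotation":[0,0,0]},{"slide":[0,25,80],"rotation":[0,0,0]},{"slide":[0,25,115],"rotation":[0,0,0]},{"slide":[-40,25,115],"rotation":[0,0,0]},{"slide":[-80,15,115],"rotation":[0,0,0]},{"slide":[-120,0,115],"rotation":[0,0,0]},{"slide":[-160,0,115],"rotation":[0,0,0]},{"slide":[-200,0,115],"rotation":[0,0,0]},{"slide":[-240,0,115],"rotation":[0,0,0]},{"slide":[-270,0,115],"rotation":[0,0,0]}]'; python3 -c "
from sp import *
toplook()
t=arm.read_camera('top');print([(c,t['image'][190,c].tolist()) for c in range(344,408,2)])
s=arm.read_camera('side')
print('mat',axis(t,seg(t,(45,80,50),(85,255,255))[0],3)[0],'grip',axis(t,seg(t,(0,140,70),(7,255,255),(255,210,300,245))[0],111)[0],axis(t,seg(t,(0,140,70),(7,255,255),(255,210,300,245))[0],111)[1])
for n in ('pen','mug','spray'):
  print(n,[np.round(arm.spot_point(p,n)[0]['uv'],1) for p in(s,t)])
toplook()"
```

```text
clock: 34.5
position: [331.2, -151.7, 405.3]
ee_rot: [-2.22, -2.22, 0.003]
wrist_force: [-0.7, -0.3, 0.9]
width: 0.1
grasp_force: 0.0
top org [([396, 186, 8, 12, 59], [399.9, 191.5])]
top blu [([399, 176, 9, 32, 155], [404.6, 191.2]), ([371, 184, 7, 12, 60], [374.6, 189.7])]
vee -240 -35 [323.4 185.4]
vee -240 35 [344.7 186.9]
vee -139 -35 [353.9 187.6]
vee -139 35 [374.2 189. ]
vee -45 -35 [381.  189.5]
vee -45 35 [400.3 190.9]
[(344, [167, 166, 169]), (346, [174, 174, 174]), (348, [187, 188, 187]), (350, [186, 187, 186]), (352, [231, 232, 231]), (354, [255, 255, 255]), (356, [255, 255, 255]), (358, [255, 255, 255]), (360, [255, 255, 255]), (362, [255, 255, 255]), (364, [255, 255, 255]), (366, [255, 255, 255]), (368, [255, 255, 255]), (370, [255, 255, 255]), (372, [211, 215, 236]), (374, [90, 161, 249]), (376, [84, 155, 245]), (378, [168, 189, 239]), (380, [255, 255, 255]), (382, [255, 255, 255]), (384, [255, 255, 255]), (386, [253, 255, 253]), (388, [255, 255, 255]), (390, [254, 255, 254]), (392, [255, 255, 255]), (394, [254, 255, 255]), (396, [255, 255, 255]), (398, [248, 172, 113]), (400, [255, 182, 92]), (402, [254, 169, 78]), (404, [111, 92, 118]), (406, [75, 125, 183])]
mat [470.3   9. ] grip [483.1  38.6] [38.6  9.4]
pen [array([227. , 230.1]), array([251.3, 179.1])]
mug [array([333.4, 178.8]), array([382.3, 243.5])]
spray [array([159.9, 239.2]), array([226.4, 135. ])]
top org [([396, 186, 8, 12, 58], [399.9, 191.6])]
top blu [([399, 176, 9, 32, 156], [404.6, 191.3]), ([371, 184, 7, 12, 60], [374.6, 189.7])]
vee -240 -35 [323.4 185.4]
vee -240 35 [344.7 186.9]
vee -139 -35 [353.9 187.6]
vee -139 35 [374.2 189. ]
vee -45 -35 [381.  189.5]
vee -45 35 [400.3 190.9]
```

Everything matches the predictions: caps at columns 399.9 and 374.6, tube front at the stop, static. The scoop is back on the mat and the bystanders have not moved.

```bash
python3 -c "
from rig import arm
print(arm.hand_in())"
```

```text
the job is handed in; nothing more can be done
None
```

The job is handed in at about 35 s of the 58 s; the hand-in call returned no verdict. On the last measurements both tubes lie end to end in the V's fold against the stop, the empty scoop is back on the mat, and the mug, spray bottle and pen show no measurable shift; the row had stopped about 20 mm short, so I nudged it home with closed fingertips, and early on a wrist joint limit made the arm press on the scoop's grip at 93 N before I corrected it.

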